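Cap the sight glasses and put them away

TASK

First pull the drawer of the grey unit right open. Then press both end caps of every sight glass on the bench fully home by pushing the glass endwise against the steel stop bracket, one end and then, turned round, the other, and lay the finished glasses flat on the drawer floor. Finally shut the drawer completely, leaving the other things on the bench where they are.

Things in the scene. Friction and masses are not known exactly. Their poses are not given: they have to be found in the camera images.
- glass1: sight glass 1: square aluminium and steel cage round a clear tube, 64 mm long (its x) by 34 x 34 mm, 0.25 kg, lying on a long side. Origin at its centre, 17 mm above what it lies on. Round cap 26 mm across, 8 mm thick on each end: red at +x, blue at -x; a yellow neck shows under a cap not home. A cap's outer face is 48 mm from the centre when out, 40 mm when home. Grip the 34 mm sides mid-length
- glass2: sight glass 2: square aluminium and steel cage round a clear tube, 64 mm long (its x) by 34 x 34 mm, 0.25 kg, lying on a long side. Origin at its centre, 17 mm above what it lies on. Round cap 26 mm across, 8 mm thick on each end: red at +x, blue at -x; a yellow neck shows under a cap not home. A cap's outer face is 48 mm from the centre when out, 40 mm when home. Grip the 34 mm sides mid-length
- glass3: sight glass 3: square aluminium and steel cage round a clear tube, 64 mm long (its x) by 34 x 34 mm, 0.25 kg, lying on a long side. Origin at its centre, 17 mm above what it lies on. Round cap 26 mm across, 8 mm thick on each end: red at +x, blue at -x; a yellow neck shows under a cap not home. A cap's outer face is 48 mm from the centre when out, 40 mm when home. Grip the 34 mm sides mid-length
- glass1_red (a joint): how far the red cap of glass1 has been pressed in along the glass's long axis, in m: 0 stands 8 mm out, 0.008 fully home; a tight push fit that takes about 5 N to slide and stays where it is left
- glass1_blue (a joint): how far the blue cap of glass1 has been pressed in along the glass's long axis, in m: 0 stands 8 mm out, 0.008 fully home; a tight push fit that takes about 5 N to slide and stays where it is left
- glass2_red (a joint): how far the red cap of glass2 has been pressed in along the glass's long axis, in m: 0 stands 8 mm out, 0.008 fully home; a tight push fit that takes about 5 N to slide and stays where it is left
- glass2_blue (a joint): how far the blue cap of glass2 has been pressed in along the glass's long axis, in m: 0 stands 8 mm out, 0.008 fully home; a tight push fit that takes about 5 N to slide and stays where it is left
- glass3_red (a joint): how far the red cap of glass3 has been pressed in along the glass's long axis, in m: 0 stands 8 mm out, 0.008 fully home; a tight push fit that takes about 5 N to slide and stays where it is left
- glass3_blue (a joint): how far the blue cap of glass3 has been pressed in along the glass's long axis, in m: 0 stands 8 mm out, 0.008 fully home; a tight push fit that takes about 5 N to slide and stays where it is left
- unit: flat grey metal drawer unit fixed to the bench, 250 mm deep (its x) by 280 mm wide (its y) by 85 mm high; origin on the bench under the middle of its open front, the body lying at +x; its drawer slides out along its own -x, level
- drawer (a joint): how far the blue-fronted drawer has been pulled out, in m: 0 shut, 0.17 fully out against its end stop; slides stiffly with about 3 to 5 N and stays where it is left
- handle (a point): grip point of the drawer's steel D-shaped handle, at mid-height of the bar, 30 mm out from the drawer front. The handle is 56 mm wide over its flat ends (along the unit's y), stands 46 mm out, is 14 mm high, 50 mm above the bench and 35 mm below the unit's top, nothing above it. Axes as unit; moves with the drawer
- drawer_floor (a point): centre of the drawer's inner floor, 16 mm above the bench; moves with the drawer, axes as unit. Inside 213 mm long (x -106 to 106 mm) by 242 mm wide (y -121 to 121 mm); walls 6 mm thick, 50 mm high above this floor; front panel outer face at x = -127 mm, 58 mm high. Fully out, x from -106 to +57 mm is clear of the unit's top
- stop: dark steel stop bracket bolted to the bench: an upright plate 12 mm thick, 90 mm wide (its y) and 68 mm high, with a brass-coloured patch on its face, ribs behind; origin on the bench under the middle of the front face, which looks along the body's -x; its base plate lies behind the face. Push towards its +x
- stop_face (a point): point on the stop's front face, on its centre line, 20 mm above the bench; axes as stop
- driver: bystander: screwdriver with a red handle, 200 mm; origin at the middle of its underside; leave it alone
- spanner: bystander: steel wrench, 180 mm; origin at the middle of its underside; leave it alone
- lockring: bystander: brass ring, 32 mm across, 12 mm high; origin at the middle of its underside; leave it alone
- oil: bystander: amber oil bottle, 48 mm across, 120 mm high; origin at the middle of its underside; leave it alone
- brush: bystander: flat brush with a wooden handle, 200 mm; origin at the middle of its underside; leave it alone
- jar: bystander: clear jar with a steel cap, 60 mm across, 70 mm high; origin at the middle of its underside; leave it alone

How it is judged:
On the way, in this order (a step that is already met when the one before it is completed fails the run):
1. the drawer is pulled right open (at least 140 of its 170 mm) before any pressing (value of joint drawer above 0.14 m), for 0.2 s.
2. something is pressed against the stop bracket (over 3 N) (contact force between stop and anything else above 3 N), for 0.05 s.
3. every sight glass lies on the drawer floor with both caps home (x of glass1 in the frame of drawer_floor between -0.107 and 0.107 m and y of glass1 in the frame of drawer_floor between -0.122 and 0.122 m and z of glass1 in the frame of drawer_floor between 0.005 and 0.03 m and angle between glass1's own x axis and vertical between 1.3 and 1.84 rad and value of joint each of glass1_red, glass1_blue, glass2_red, glass2_blue, glass3_red, glass3_blue above 0.0062 m and x of glass2 in the frame of drawer_floor between -0.107 and 0.107 m and y of glass2 in the frame of drawer_floor between -0.122 and 0.122 m and z of glass2 in the frame of drawer_floor between 0.005 and 0.03 m and angle between glass2's own x axis and vertical between 1.3 and 1.84 rad and x of glass3 in the frame of drawer_floor between -0.107 and 0.107 m and y of glass3 in the frame of drawer_floor between -0.122 and 0.122 m and z of glass3 in the frame of drawer_floor between 0.005 and 0.03 m and angle between glass3's own x axis and vertical between 1.3 and 1.84 rad), for 0.2 s.
At the end, for the whole second after the job is handed in: the drawer is shut to within 8 mm; every sight glass present lies at rest, flat (its long axis within 15 degrees of level), on the drawer floor and not on another one, with both caps pressed in to within 1.8 mm of home (all of step 3 and value of joint drawer below 0.008 m and linear speed of each of glass1, glass2, glass3 below 0.02 m/s); the robot touches nothing.
It fails at once if a bystander is moved more than 60 mm (distance of any of driver, spanner, lockring, oil, brush, jar from where it was at the start of the episode above 0.06 m).
Of glass1, glass2, glass3 only 2 to 3 are there at a start; the rules pass over those that are not, and their reading is None.
At some moment in a run one of glass1, glass2, glass3 may be knocked a few centimetres aside while the robot is not near it.
Once in a run the grip may slacken for a moment while it holds something.
It also fails if it takes over 210 s, if anything falls off the work surface, if the arm or the gripper's body presses on something with over 40 N, if the wrist force passes 120 N, or if a joint passes its speed limit or range.

ROBOT

A 7-joint arm with a two-finger parallel gripper is mounted at the origin on the work surface. World frame = base frame: x ahead of the robot, y to its left, z up, the work surface at z = 0. Lengths are in m, angles in rad, forces in N, time in s.
With the tool pointing down it reaches from about 0.425 to 0.875 m from the base axis. Payload 8.4 kg.
Tool frame: the origin (TCP) lies on the centre line of the jaws, within the pads' length; the fingertips stand 8 mm ahead of it and the grasp point (between the pads) lies 11 mm behind it; z points along the fingers, y is the line along which they close (so a half turn about z gives the same grasp; the last joint's range is limited). The gripper opens to 87 mm and grips with 3 to 60 N. Pads are 19 mm wide; open, the fingers measure 117 mm over their backs; the gripper's body (75 mm by 190 mm) begins 51 mm behind the grasp point.
Start: joints at [1.099, 0.333, 0.04, 1.465, -0.013, 1.343, -0.059], TCP at [0.237, -0.605, 0.231] pointing down, gripper open.
Joint ranges: [-2.58, 2.58], [-0.38, 2.09], [-1.3, 1.39], [0.25, 2.4], [-1.5, 4.64], [0.08, 2.09], [-2.65, 2.65]. Speed limits (rad/s): [2.22, 2.22, 2.79, 2.79, 3.14, 3.14, 3.14].

INTERFACE

Orientations are given as a unit quaternion [x, y, z, w].
In Python, from bench import r, capture, camera_model gives the robot as it stands. The module is installed in compiled form; this text tells all that it offers.
- The arm moves only by the tool send_rows, never from a script. Its arguments are lists of equal length, an entry for each row: "delta_rot": the turn, a rotation vector about the tool's x, y, z scaled (see below), a list of three; "delta_pos": the shift along the tool's x, y, z scaled (see below), a list of three; "gripper": the opening, from 0 (shut) to 1 (fully open). A call has 1 to 20 rows; each row is the pose to reach, as a shift and turn from the pose commanded when the call began, along the tool's axes at that moment; what a row does not reach only later rows make up. The controller multiplies each number of a shift by 1000 mm and each number of a turn by 60 degrees. A row lasts 1/8 s, in which the tool goes at most 62.5 mm and 10.7 degrees, less where a joint would pass 70% of its speed; a pose out of reach is approached as far as the arm can. A call with a number of a shift or a turn outside -1 to 1 is refused whole. A call with a gripper value outside its range is refused whole. The fingers move at their own pace and stop on an object; "grip_force" is the grip in N (left out, the last holds). Time passes only in rows, so rows that repeat a pose let the fingers close. It gives the time, the measured TCP pose, the force, the opening and the grip force at its end, in the units of the state.
- r.get_obs(): the state, without advancing time (a new reading comes with each control period).
- capture(name): name is "side" or "top"; returns the picture (480x640x3 uint8, red, green, blue); there is no depth.
- camera_model(name): a dict with "vfov" (degrees; the focal length in pixels is half the picture's height over the tangent of half this angle, whatever the lens; pixels are square), "cx", "cy" (the principal point, pixels), "R" (3x3) and "t" (3): a world point X has camera coordinates R X + t. Camera axes: x right, y down, z forward; pixel columns grow to the right and rows downward; lengths in m; the calibration is good to about 2 mm. A picture is of the moment at which its call begins. camera_model takes no time and is no camera call.
- r.job_done(): hands the job in; it is judged then, once.
The state is a dict: "time_s": time; "joint_pos": joint angles; "qvel": joint speeds; "effort": joint torques, N m; "tcp_pos": TCP position; "ee_rot": TCP orientation; "contact_force": force on the tool from outside, world axes, zero at the start; "ft_torque": the same for the moment, N m; "finger_gap": opening from 0.0 (shut) to 1.0 (fully open); "gripper_force": force on a finger pad.
Only numpy, scipy, OpenCV 4.12 (cv2) and the standard library are available. Lean on these libraries where they do the work, as an engineer would, in place of code of your own. Each camera call takes 0.05 s, during which the arm holds its last target. There are 200 camera calls.

## Working session

There is one attempt and no reset: what is moved stays moved. The work goes in short steps, Python scripts to look and compute and a tool call to move; the robot and the scene stay as the last step left them, time stands still between calls to the robot, and variables do not carry over. Pictures are saved under pics/ and viewed, at most 14 in all, crops included, and the job is handed in when it is done.

Besides the shell and the picture viewer there is one more tool, called after "Emit:" as name(argument=value, ...) on one line, values as JSON. send_rows: Moves the arm, as the interface text tells. Its arguments: {"type":"object","properties":{"delta_rot":{"type":"array"},"delta_pos":{"type":"array"},"gripper":{"type":"array"},"grip_force":{"type":"number"}},"required":["delta_rot","delta_pos","gripper"]}

```bash
mkdir -p pics
python3 - <<'E'
from bench import r,capture,camera_model
import cv2
for n in("top","side"):
    cv2.imwrite(f"pics/{n}0.png",capture(n)[:,:,::-1]); m=camera_model(n); print(n,m)
o=r.get_obs(); print(o)
E
```

```text
top {'vfov': 43.30276110843538, 'cx': 317.88128050757234, 'cy': 235.06889805094556, 'R': array([[ 0.00132821, -0.99989296, -0.01457057],
       [-0.98642421,  0.00108263, -0.16421358],
       [ 0.16421177,  0.01459088, -0.98631719]]), 't': array([0.00863515, 0.56402528, 1.42065878])}
side {'vfov': 52.61234790073706, 'cx': 324.71551730347454, 'cy': 247.7836247030161, 'R': array([[-0.98618487, -0.16549826, -0.00705186],
       [-0.12636749,  0.77916921, -0.61394348],
       [ 0.10710117, -0.60457065, -0.78931849]]), 't': array([0.56944823, 0.10908961, 1.34005627])}
{'time_s': 0.1, 'joint_pos': array([ 1.09880239,  0.33382299,  0.03986316,  1.46614608, -0.01344528,
        1.34329357, -0.05849929]), 'qvel': array([ 0.00185696, -0.00144714,  0.00025803, -0.00125212, -0.00094555,
       -0.00115047, -0.00086279]), 'effort': array([ 4.21709919e-03, -6.57813478e+01,  1.34047028e+00, -4.04704356e+01,
       -5.94191719e-02,  4.11072979e-02,  5.32976594e-05]), 'tcp_pos': array([ 0.23659703, -0.60498631,  0.22977719]), 'ee_rot': array([ 9.82679478e-01,  1.85312036e-01, -1.52673557e-04, -6.85517084e-04]), 'contact_force': array([0.37271851, 0.15668517, 0.18882204]), 'ft_torque': array([ 0.00281493, -0.01635768, -0.02707116]), 'gripper_force': 0.0, 'finger_gap': 1.0004356911006294}
```

View pics/top0.png

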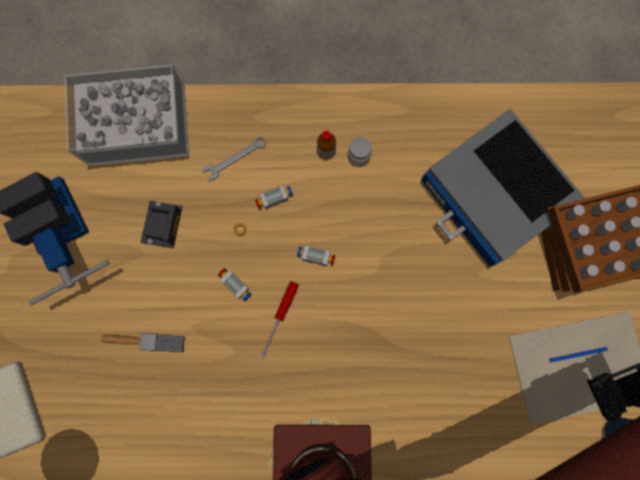

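View pics/side0.png

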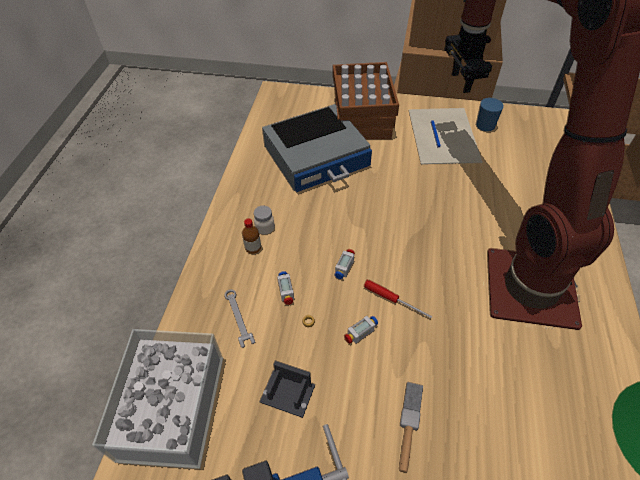

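```bash
cat > h.py <<'E'
import numpy as np, cv2
from bench import r,capture,camera_model
from scipy.spatial.transform import Rotation as Ro
def ray(n,uv,z):
    m=camera_model(n);f=240/np.tan(np.radians(m['vfov']/2))
    c=-m['R'].T@m['t']; d=m['R'].T@np.array([(uv[0]-m['cx'])/f,(uv[1]-m['cy'])/f,1])
    return (c+d*(z-c[2])/d[2])[:2]
def proj(n,X):
    m=camera_model(n);f=240/np.tan(np.radians(m['vfov']/2)); p=m['R']@np.array(X)+m['t']
    return p[:2]/p[2]*f+[m['cx'],m['cy']]
def blobs(im,col,amin=8,amax=400):
    h=cv2.cvtColor(im,cv2.COLOR_RGB2HSV); H,S,V=[h[...,i].astype(int) for i in range(3)]
    k=dict(red=((H<8)|(H>172))&(S>150)&(V>70),blue=(H>95)&(H<125)&(S>130)&(V>60),yellow=(H>20)&(H<34)&(S>150)&(V>120))[col]
    n,l,s,c=cv2.connectedComponentsWithStats(k.astype(np.uint8),connectivity=8)
    return [(c[i].round(1),int(s[i,4])) for i in range(1,n) if amin<=s[i,4]<=amax]
def glasses(n="top",z=0.02,im=None,d=0.13):
    im=capture(n) if im is None else im
    R=[ray(n,c,z) for c,a in blobs(im,'red')];B=[ray(n,c,z) for c,a in blobs(im,'blue')]
    out=[]
    for p in R:
        for q in B:
            L=np.linalg.norm(p-q)
            if .06<L<.105: out.append(((p+q)/2,np.degrees(np.arctan2(*(p-q)[::-1])),L))
    return out
E
python3 - <<'E'
from h import *
for n in("top","side"):
    im=cv2.imread(f"pics/{n}0.png")[:,:,::-1].copy()
    for g in glasses(n,.02,im): print(n,np.round(g[0],4),round(g[1],1),round(g[2],4))
im=cv2.imread("pics/top0.png")
for i,(x,y,w,h) in enumerate([(410,100,180,180),(130,190,70,70)]):
    c=im[y:y+h,x:x+w]; 
    c=cv2.resize(c,(600,600) if i==0 else (560,560),interpolation=cv2.INTER_CUBIC); cv2.imwrite(f"pics/c{i}.png",c)
h=cv2.cvtColor(im,cv2.COLOR_BGR2HSV)
k=((h[...,0]>95)&(h[...,0]<125)&(h[...,1]>130)&(h[...,2]>40)).astype(np.uint8); k[:, :400]=0;k[300:]=0
cs=cv2.findContours(k,0,2)[0]; c=max(cs,key=cv2.contourArea); print(cv2.minAreaRect(c), cv2.boxPoints(cv2.minAreaRect(c)))
print('refs',proj("top",[0.5,0,0]),proj("top",[.8,.2,0]))
E
```

```text
top [0.6651 0.1208] 112.3 0.0874
top [0.5171 0.0146] -104.4 0.0856
top [0.4482 0.214 ] 46.4 0.0869
top [0.4128 0.1341] -96.4 0.0975
side [0.5181 0.0132] -102.8 0.0917
side [0.412  0.1368] -94.7 0.0921
side [0.6668 0.1192] 111.7 0.0922
side [0.446  0.2139] 45.8 0.0868
((461.4632568359375, 217.32701110839844), (113.85076141357422, 8.283102035522461), 51.42346954345703) [[422.72913 175.40662]
 [429.20465 170.24161]
 [500.1974  259.2474 ]
 [493.72186 264.4124 ]]
refs [321.62251946 263.55816859] [243.89725307 147.62538796]
```

View pics/c0.png

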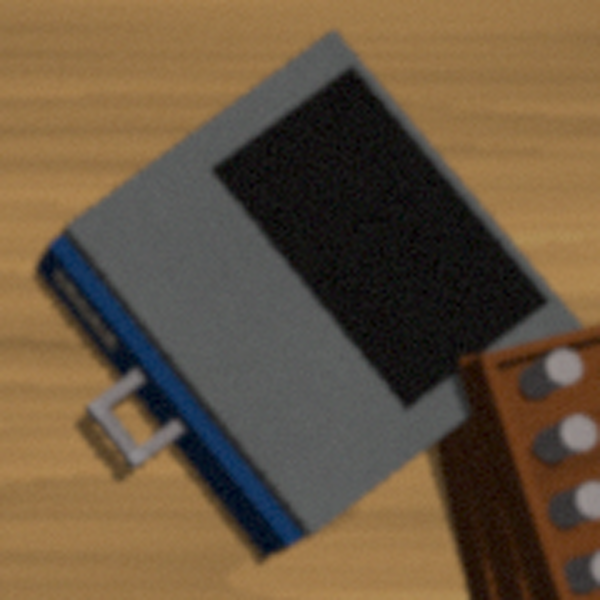

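View pics/c1.png

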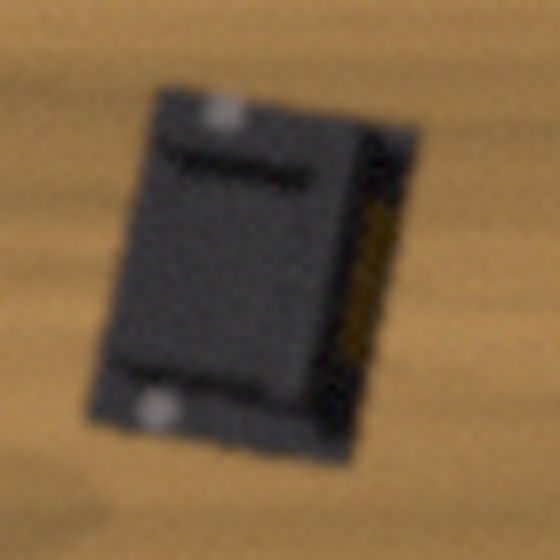

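Run:
```python
from h import *
P=lambda s,o,pts,z:[ray("top",(o[0]+a/s,o[1]+b/s),z) for a,b in pts]
st=P(8,(130,190),[(418,130),(350,460)],0.0); d=st[0]-st[1]
print('stop base edge',st,np.linalg.norm(d),'normal ang',np.degrees(np.arctan2(d[1],d[0]))+90, 'mid',(st[0]+st[1])/2)
print('brass',P(8,(130,190),[(368,285)],0.03))
tp=P(8,(130,190),[(360,125),(300,402)],0.068); d=tp[0]-tp[1];print('top edge',tp,np.linalg.norm(d),np.degrees(np.arctan2(d[1],d[0]))+90)
s=10/3;o=(410,100)
u=P(s,o,[(70,230),(305,532)],.085); d=u[0]-u[1]; print('unit top front',u,np.linalg.norm(d),'x ang',np.degrees(np.arctan2(d[1],d[0]))-90,(u[0]+u[1])/2)
b=P(s,o,[(335,30)],.085)[0]; e=b-u[0]; print('depth',np.linalg.norm(e),np.degrees(np.arctan2(e[1],e[0])))
h=P(s,o,[(88,408),(130,467)],.057); d=h[0]-h[1]; print('handle outer',h,np.linalg.norm(d),np.degrees(np.arctan2(d[1],d[0]))-90,(h[0]+h[1])/2)
```

```text
stop base edge [array([0.64620293, 0.35319958]), array([0.54061859, 0.37052576])] 0.10699649938335745 normal ang 80.68093229994253 mid [0.59341076 0.36186267]
brass [array([0.59083566, 0.35947001])]
top edge [array([0.63307225, 0.35420522]), array([0.54828396, 0.3688293 ])] 0.08604021194745987 80.21404154546397
unit top front [array([ 0.7180845 , -0.26314272]), array([ 0.499069  , -0.42101558])] 0.2699844992786131 x ang -54.21481888006349 [ 0.60857675 -0.34207915]
depth 0.24826949056928288 -52.72434352547327
handle outer [array([ 0.59296189, -0.27720726]), array([ 0.54972849, -0.30601777])] 0.051953561713747425 -56.32072159896525 [ 0.57134519 -0.29161252]
```

Emit:
send_rows(delta_rot=[[0, 0, -0.15], [0, 0, -0.3], [0, 0, -0.45], [0, 0, -0.6], [0, 0, -0.75], [0, 0, -0.9], [0, 0, -1], [0, 0, -1], [0, 0, -1], [0, 0, -1], [0, 0, -1]], delta_pos=[[0.04, -0.015, 0], [0.09, -0.033, 0], [0.14, -0.05, 0], [0.19, -0.068, 0], [0.24, -0.086, 0], [0.29, -0.104, 0], [0.34, -0.122, 0], [0.39, -0.14, 0], [0.42, -0.151, 0], [0.43, -0.154, 0], [0.43, -0.154, 0]], gripper=[1, 1, 1, 1, 1, 1, 1, 1, 1, 1, 1])

```text
time_s: 1.48
tcp_pos: [0.5807, -0.3057, 0.2301]
ee_rot: [0.758, 0.652, -0.0, -0.0]
contact_force: [-0.3, -0.4, 0.3]
finger_gap: 0.999
gripper_force: 0.0
```

```bash
cat >> h.py <<'E'
def yaw(o=None):
    o=o or r.get_obs(); x=Ro.from_quat(o['ee_rot']).as_matrix()[:,0]; return np.degrees(np.arctan2(x[1],x[0]))
def go(target,phi=None):
    """print tool-axis shift (m) and turn (units) to a world target [x,y,z] and yaw"""
    o=r.get_obs(); M=Ro.from_quat(o['ee_rot']).as_matrix(); d=M.T@(np.array(target)-o['tcp_pos'])
    y=yaw(o); t=0 if phi is None else -((phi-y+180)%360-180)/60
    print('now',o['tcp_pos'].round(4),'yaw',round(y,2),'gap',round(o['finger_gap']*87,1),'F',o['contact_force'].round(1),'j7',round(o['joint_pos'][6],2),'t',round(o['time_s'],1),'| shift',d.round(4),'turn',round(t,4), 'tilt',M[:,2].round(4))
E
python3 -c "
from h import *
go([.5808,-.3045,.039],126.5)"
```

```text
now [ 0.5807 -0.3057  0.2301] yaw 81.36 gap 86.9 F [-0.3 -0.4  0.3] j7 0.18 t 1.5 | shift [1.300e-03 1.000e-04 1.911e-01] turn -0.7523 tilt [-9.e-04 -0.e+00 -1.e+00]
```

Emit:
send_rows(delta_rot=[[0, 0, -0.17], [0, 0, -0.34], [0, 0, -0.51], [0, 0, -0.68], [0, 0, -0.752], [0, 0, -0.752], [0, 0, -0.752], [0, 0, -0.752], [0, 0, -0.752], [0, 0, -0.752], [0, 0, -0.752], [0, 0, -0.752], [0, 0, -0.752], [0, 0, -0.752], [0, 0, -0.752], [0, 0, -0.752]], delta_pos=[[0.001, 0, 0.02], [0.001, 0, 0.05], [0.001, 0, 0.08], [0.001, 0, 0.1], [0.001, 0, 0.12], [0.001, 0, 0.14], [0.001, 0, 0.155], [0.001, 0, 0.17], [0.001, 0, 0.18], [0.001, 0, 0.191], [0.001, 0, 0.191], [0.001, 0, 0.191], [0.001, 0, 0.191], [0.001, 0, 0.191], [0.001, 0, 0.191], [0.001, 0, 0.191]], gripper=[1, 1, 1, 1, 1, 1, 1, 1, 1, 1, 1, 0.3, 0.3, 0.3, 0.3, 0.3], grip_force=35)

```text
time_s: 3.48
tcp_pos: [0.5818, -0.3039, 0.0398]
ee_rot: [0.45, 0.893, 0.0, 0.0]
contact_force: [1.9, 0.8, 0.3]
finger_gap: 0.641
gripper_force: 35.0
```

```bash
python3 -c "
from h import *
go([.5808,-.3045,.039],126.5); print(r.get_obs()['gripper_force'])
im=capture('top')[150:300,380:560,::-1]; cv2.imwrite('pics/h1.png',cv2.resize(im,None,fx=3,fy=3))"
```

```text
now [ 0.5818 -0.3039  0.0398] yaw 126.5 gap 55.8 F [1.9 0.8 0.3] j7 0.88 t 3.5 | shift [ 0.0002 -0.0012  0.0008] turn -0.0 tilt [ 1.e-03  2.e-04 -1.e+00]
35.0021421443671
```

View pics/h1.png

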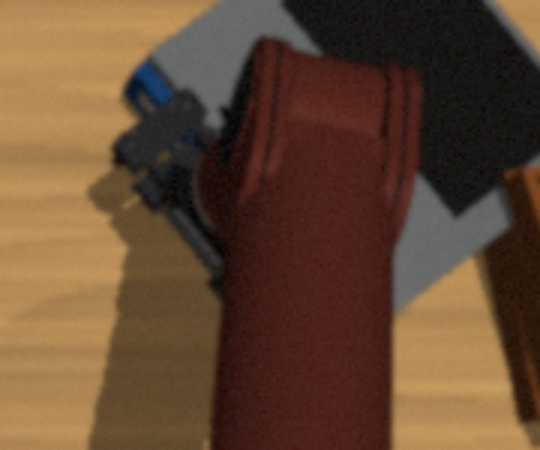

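The picture shows the gripper over the handle, at about (150,170) in the crop. The arm hides the rest, but the 55.8 mm gap confirms a grip on the 56 mm handle. Pulling next.

Emit:
send_rows(delta_rot=[[0, 0, 0], [0, 0, 0], [0, 0, 0], [0, 0, 0], [0, 0, 0], [0, 0, 0], [0, 0, 0], [0, 0, 0], [0, 0, 0], [0, 0, 0], [0, 0, 0], [0, 0, 0]], delta_pos=[[0.01, 0, 0], [0.03, 0, 0], [0.05, 0, 0], [0.07, 0, 0], [0.09, 0, 0], [0.11, 0, 0], [0.13, 0, 0], [0.145, 0, 0], [0.155, 0, 0], [0.163, 0, 0], [0.17, 0, 0], [0.17, 0, 0]], gripper=[0.3, 0.3, 0.3, 0.3, 0.3, 0.3, 0.3, 0.3, 0.3, 0.3, 0.3, 0.3])

```text
time_s: 5.03
tcp_pos: [0.4818, -0.1687, 0.0398]
ee_rot: [0.45, 0.893, 0.0, 0.002]
contact_force: [10.5, -3.7, -11.7]
finger_gap: 0.641
gripper_force: 35.0
```

```bash
python3 -c "
from h import *
go([.5818-.595*.17,-.3039+.804*.17,.2],126.5)"
```

```text
now [ 0.4818 -0.1687  0.0398] yaw 126.47 gap 55.8 F [ 10.5  -3.7 -11.7] j7 0.74 t 5.0 | shift [ 0.0012  0.0003 -0.1602] turn -0.0004 tilt [ 0.0042 -0.0017 -1.    ]
```

Emit:
send_rows(delta_rot=[[0, 0, 0], [0, 0, 0], [0, 0, 0], [0, 0, 0], [0, 0, 0], [0, 0, 0], [0, 0, 0], [0, 0, 0], [0, 0, 0]], delta_pos=[[0, 0, 0], [0, 0, 0], [0, 0, 0], [0, 0, 0], [0, 0, -0.03], [0, 0, -0.08], [0, 0, -0.13], [0, 0, -0.16], [0, 0, -0.16]], gripper=[1, 1, 1, 1, 1, 1, 1, 1, 1])

```text
time_s: 6.15
tcp_pos: [0.4815, -0.168, 0.2021]
ee_rot: [0.45, 0.893, 0.0, 0.002]
contact_force: [-0.3, -0.5, -1.1]
finger_gap: 1.004
gripper_force: 0.0
```

Run:
```python
from h import *
for n in("top","side"):
    im=capture(n); cv2.imwrite(f"pics/{n}1.png",im[:,:,::-1])
    for g in glasses(n,.02,im): print(n,np.round(g[0],4),round(g[1],1),round(g[2],4))
go([.5175,.014,.13],75.8)
```

```text
top [0.6651 0.1204] 112.5 0.0868
top [ 0.592  -0.1603] -126.3 0.0829
top [0.5175 0.0145] -103.9 0.0857
top [0.4481 0.2145] 46.8 0.0871
top [0.4128 0.1342] -96.4 0.0977
side [0.5179 0.013 ] -103.1 0.0915
side [0.412 0.137] -94.7 0.0918
side [0.6666 0.1195] 111.8 0.0929
side [0.446  0.2142] 46.1 0.0871
now [ 0.4799 -0.1676  0.1992] yaw 126.47 gap 87.3 F [-0.2  0.5 -0.2] j7 0.84 t 6.2 | shift [0.1237 0.1382 0.0692] turn 0.8445 tilt [-3.e-04 -1.e-04 -1.e+00]
```

View pics/top1.png

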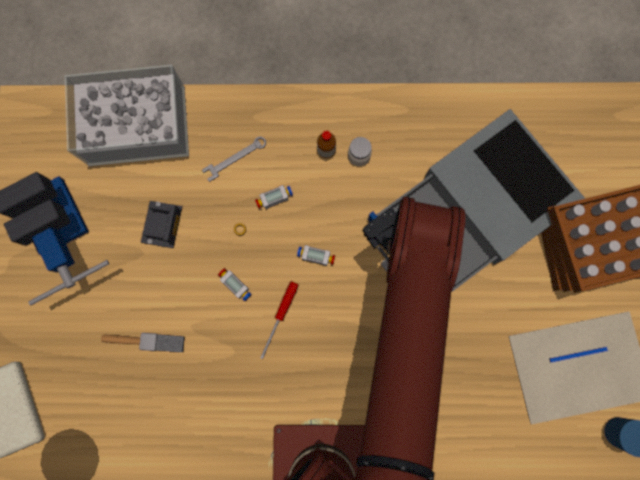

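Emit:
send_rows(delta_rot=[[0, 0, 0.16], [0, 0, 0.32], [0, 0, 0.48], [0, 0, 0.64], [0, 0, 0.8], [0, 0, 0.836], [0, 0, 0.836], [0, 0, 0.836]], delta_pos=[[0.02, 0.025, 0.01], [0.05, 0.055, 0.02], [0.08, 0.09, 0.04], [0.105, 0.12, 0.055], [0.12, 0.135, 0.065], [0.1237, 0.138, 0.07], [0.1237, 0.138, 0.07], [0.1237, 0.138, 0.07]], gripper=[0.7, 0.7, 0.7, 0.7, 0.7, 0.7, 0.7, 0.7])

```text
time_s: 7.25
tcp_pos: [0.5173, 0.0134, 0.1291]
ee_rot: [0.786, 0.618, -0.0, -0.0]
contact_force: [0.7, -0.2, -0.6]
finger_gap: 0.696
gripper_force: 0.0
```

Run:
```python
from h import *
go([.5177,.0138,.012],76.5)
```

```text
now [0.5173 0.0134 0.1291] yaw 76.35 gap 60.6 F [ 0.7 -0.2 -0.6] j7 -0.45 t 7.2 | shift [0.0005 0.0004 0.1171] turn -0.0025 tilt [-0.001  0.    -1.   ]
```

Emit:
send_rows(delta_rot=[[0, 0, 0], [0, 0, 0], [0, 0, 0], [0, 0, 0], [0, 0, 0], [0, 0, 0], [0, 0, 0], [0, 0, 0], [0, 0, 0], [0, 0, 0], [0, 0, 0], [0, 0, 0]], delta_pos=[[0, 0, 0.03], [0, 0, 0.06], [0, 0, 0.09], [0, 0, 0.105], [0, 0, 0.117], [0, 0, 0.117], [0, 0, 0.117], [0, 0, 0.117], [0, 0, 0.117], [0, 0, 0.117], [0, 0, 0.1], [0, 0, 0.06]], gripper=[0.7, 0.7, 0.7, 0.7, 0.7, 0.7, 0.2, 0.2, 0.2, 0.2, 0.2, 0.2], grip_force=50)

```text
time_s: 8.75
tcp_pos: [0.516, 0.0139, 0.0695]
ee_rot: [0.786, 0.618, -0.001, -0.001]
contact_force: [0.2, 0.2, -1.4]
finger_gap: 0.385
gripper_force: 50.0
```

Run:
```python
from h import *
n=np.array([np.cos(np.radians(80.4)),np.sin(np.radians(80.4))]); s=np.array([.592,.361])
p=s-n*.075; print(p)
go([*p,.07],80.4)
```

```text
[0.57949234 0.2870503 ]
now [0.516  0.0139 0.0695] yaw 76.33 gap 33.5 F [ 0.2  0.2 -1.4] j7 -0.5 t 8.8 | shift [ 0.2804 -0.0029 -0.0006] turn -0.0678 tilt [-3.8e-03  6.0e-04 -1.0e+00]
```

Emit:
send_rows(delta_rot=[[0, 0, -0.01], [0, 0, -0.03], [0, 0, -0.05], [0, 0, -0.068], [0, 0, -0.068], [0, 0, -0.068], [0, 0, -0.068], [0, 0, -0.068], [0, 0, -0.068], [0, 0, -0.068], [0, 0, -0.068], [0, 0, -0.068]], delta_pos=[[0.02, 0, 0], [0.06, 0, 0], [0.11, -0.001, 0], [0.16, -0.001, 0], [0.21, -0.002, 0], [0.25, -0.003, 0], [0.27, -0.003, 0], [0.28, -0.003, 0.01], [0.28, -0.003, 0.03], [0.28, -0.003, 0.045], [0.28, -0.003, 0.052], [0.28, -0.003, 0.052]], gripper=[0.2, 0.2, 0.2, 0.2, 0.2, 0.2, 0.2, 0.2, 0.2, 0.2, 0.2, 0.2])

```text
time_s: 10.25
tcp_pos: [0.5807, 0.2858, 0.0169]
ee_rot: [0.764, 0.645, -0.001, -0.0]
contact_force: [0.2, -0.7, -2.3]
finger_gap: 0.384
gripper_force: 50.0
```

Run:
```python
from h import *
s=np.array([.592,.361]);n=np.array([np.cos(np.radians(80.4)),np.sin(np.radians(80.4))])
go([*(s-n*.044),.018],80.4)
cv2.imwrite('pics/p1.png',cv2.resize(capture('side')[280:430,210:410,::-1],None,fx=4,fy=4))
```

```text
now [0.5807 0.2858 0.0169] yaw 80.35 gap 33.4 F [ 0.2 -0.7 -2.3] j7 -0.97 t 10.2 | shift [ 0.0321 -0.0015 -0.0011] turn -0.0008 tilt [-1.e-03 -6.e-04 -1.e+00]
```

View pics/p1.png

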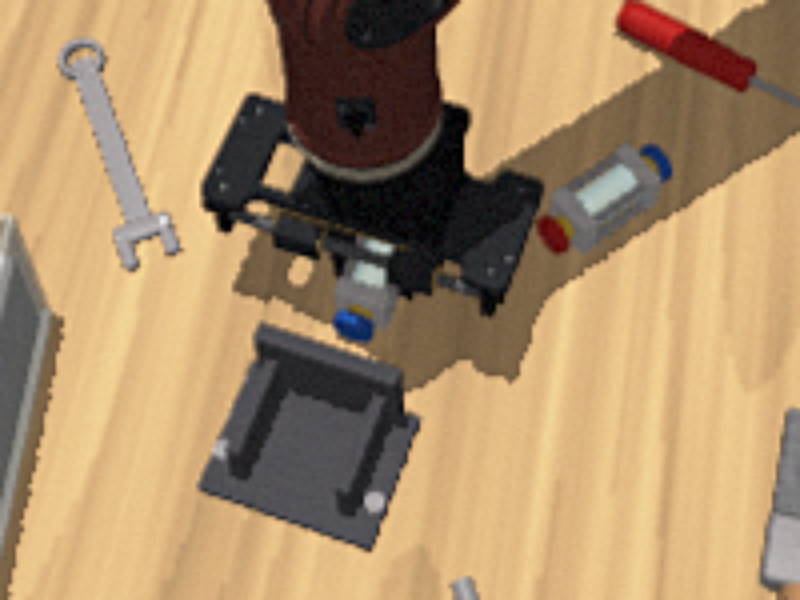

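The blue cap at (355,322) faces the middle of the stop, and a yellow neck shows under it. Pressing now.

Emit:
send_rows(delta_rot=[[0, 0, 0], [0, 0, 0], [0, 0, 0], [0, 0, 0], [0, 0, 0], [0, 0, 0], [0, 0, 0], [0, 0, 0], [0, 0, 0], [0, 0, 0]], delta_pos=[[0.01, 0, 0], [0.02, -0.001, 0], [0.025, -0.001, 0], [0.028, -0.001, 0], [0.03, -0.001, 0], [0.032, -0.001, 0], [0.034, -0.001, 0], [0.036, -0.001, 0], [0.037, -0.001, 0], [0.037, -0.001, 0]], gripper=[0.2, 0.2, 0.2, 0.2, 0.2, 0.2, 0.2, 0.2, 0.2, 0.2])

```text
time_s: 11.55
tcp_pos: [0.5859, 0.3217, 0.0172]
ee_rot: [0.764, 0.645, -0.001, 0.001]
contact_force: [-2.1, -4.4, -1.3]
finger_gap: 0.384
gripper_force: 50.0
```

Emit:
send_rows(delta_rot=[[0, 0, 0], [0, 0, 0], [0, 0, 0], [0, 0, 0]], delta_pos=[[0.001, 0, 0], [0.002, 0, 0], [0.003, 0, 0], [0.003, 0, 0]], gripper=[0.2, 0.2, 0.2, 0.2])

```text
time_s: 12.05
tcp_pos: [0.5861, 0.3218, 0.0167]
ee_rot: [0.765, 0.645, -0.003, 0.002]
contact_force: [-7.2, -12.6, 3.7]
finger_gap: 0.385
gripper_force: 50.0
```

Emit:
send_rows(delta_rot=[[0, 0, 0], [0, 0, 0], [0, 0, 0], [0, 0, -0.17], [0, 0, -0.34], [0, 0, -0.51], [0, 0, -0.68], [0, 0, -0.85], [0, 0, -1], [0, 0, -1]], delta_pos=[[-0.015, 0, 0], [-0.035, 0, -0.01], [-0.05, 0, -0.03], [-0.05, 0, -0.05], [-0.05, 0, -0.05], [-0.05, 0, -0.05], [-0.05, 0, -0.05], [-0.05, 0, -0.05], [-0.05, 0, -0.05], [-0.05, 0, -0.05]], gripper=[0.2, 0.2, 0.2, 0.2, 0.2, 0.2, 0.2, 0.2, 0.2, 0.2])

```text
time_s: 13.3
tcp_pos: [0.5786, 0.2759, 0.0682]
ee_rot: [0.34, 0.941, 0.0, 0.0]
contact_force: [0.2, 0.4, -1.9]
finger_gap: 0.385
gripper_force: 50.0
```

Emit:
send_rows(delta_rot=[[0, 0, -0.17], [0, 0, -0.34], [0, 0, -0.51], [0, 0, -0.68], [0, 0, -0.85], [0, 0, -1], [0, 0, -1]], delta_pos=[[0, 0, 0], [0, 0, 0], [0, 0, 0], [0, 0, 0], [0, 0, 0], [0, 0, 0], [0, 0, 0]], gripper=[0.2, 0.2, 0.2, 0.2, 0.2, 0.2, 0.2])

```text
time_s: 14.18
tcp_pos: [0.5785, 0.2764, 0.0677]
ee_rot: [-0.175, 0.985, 0.0, 0.0]
contact_force: [0.4, 0.0, -3.0]
finger_gap: 0.382
gripper_force: 50.0
```

Emit:
send_rows(delta_rot=[[0, 0, -0.17], [0, 0, -0.34], [0, 0, -0.51], [0, 0, -0.68], [0, 0, -0.85], [0, 0, -1], [0, 0, -1]], delta_pos=[[0, 0, 0], [0, 0, 0], [0, 0, 0], [0, 0, 0], [0, 0, 0], [0, 0, 0], [0, 0, 0]], gripper=[0.2, 0.2, 0.2, 0.2, 0.2, 0.2, 0.2])

```text
time_s: 15.05
tcp_pos: [0.5783, 0.2767, 0.0676]
ee_rot: [-0.643, 0.766, 0.0, -0.0]
contact_force: [0.5, -0.3, -2.5]
finger_gap: 0.39
gripper_force: 50.0
```

```bash
cat >> h.py <<'E'
S=np.array([.592,.361]);N=np.array([np.cos(np.radians(80.4)),np.sin(np.radians(80.4))])
def press(phi,d=.044,z=.018): go([*(S-N*d),z],phi)
E
python3 -c "
from h import *
press(260.4); im=capture('side'); cv2.imwrite('pics/p2.png',cv2.resize(im[280:430,210:410,::-1],None,fx=4,fy=4))
for n in('top','side'):
  for g in glasses(n): print(n,np.round(g[0],4),round(g[1],1),round(g[2],4))"
```

```text
now [0.5783 0.2767 0.0676] yaw -99.95 gap 33.9 F [ 0.5 -0.3 -2.5] j7 1.92 t 15.1 | shift [-0.0414  0.0008  0.0495] turn -0.0058 tilt [-2.e-04 -1.e-04 -1.e+00]
top [0.6647 0.1204] 112.9 0.087
top [0.4486 0.214 ] 46.1 0.0874
top [0.4064 0.137 ] -104.6 0.094
side [0.4121 0.1366] -94.9 0.0916
side [0.4466 0.2144] 46.6 0.0886
```

View pics/p2.png

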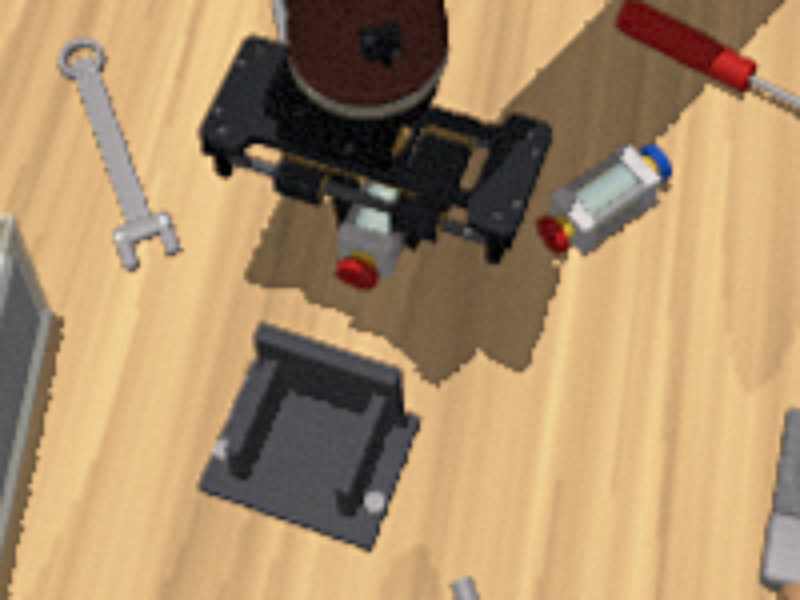

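The red cap at (357,270) now faces the stop, with a thin yellow neck. Lowering and pressing.

Emit:
send_rows(delta_rot=[[0, 0, -0.006], [0, 0, -0.006], [0, 0, -0.006], [0, 0, -0.006], [0, 0, -0.006], [0, 0, -0.006], [0, 0, -0.006], [0, 0, -0.006], [0, 0, -0.006], [0, 0, -0.006], [0, 0, -0.006], [0, 0, -0.006], [0, 0, -0.006], [0, 0, -0.006]], delta_pos=[[0, 0, 0.02], [-0.005, 0.001, 0.04], [-0.015, 0.001, 0.05], [-0.025, 0.001, 0.05], [-0.032, 0.001, 0.05], [-0.036, 0.001, 0.05], [-0.038, 0.001, 0.05], [-0.04, 0.001, 0.05], [-0.042, 0.001, 0.05], [-0.044, 0.001, 0.05], [-0.046, 0.001, 0.05], [-0.048, 0.001, 0.05], [-0.049, 0.001, 0.05], [-0.049, 0.001, 0.05]], gripper=[0.2, 0.2, 0.2, 0.2, 0.2, 0.2, 0.2, 0.2, 0.2, 0.2, 0.2, 0.2, 0.2, 0.2])

```text
time_s: 16.95
tcp_pos: [0.5855, 0.324, 0.0172]
ee_rot: [-0.647, 0.762, -0.001, -0.001]
contact_force: [-2.1, -4.5, -1.3]
finger_gap: 0.385
gripper_force: 50.0
```

```bash
python3 -c "
from h import *
press(260.4,.040,.018)"
```

```text
now [0.5855 0.324  0.0172] yaw -99.3 gap 33.5 F [-2.1 -4.5 -1.3] j7 1.87 t 16.9 | shift [ 0.0024 -0.0002 -0.0008] turn 0.0051 tilt [-7.0e-04 -2.5e-03 -1.0e+00]
```

Emit:
send_rows(delta_rot=[[0, 0, 0], [0, 0, 0], [0, 0, 0], [0, 0, 0]], delta_pos=[[-0.001, 0, 0], [-0.002, 0, 0], [-0.003, 0, 0], [-0.003, 0, 0]], gripper=[0.2, 0.2, 0.2, 0.2])

```text
time_s: 17.45
tcp_pos: [0.5857, 0.324, 0.0166]
ee_rot: [-0.647, 0.763, -0.002, -0.003]
contact_force: [-5.1, -15.7, 4.1]
finger_gap: 0.384
gripper_force: 50.0
```

Emit:
send_rows(delta_rot=[[0, 0, 0], [0, 0, 0], [0, 0, 0], [0, 0, 0.17], [0, 0, 0.34], [0, 0, 0.51], [0, 0, 0.68], [0, 0, 0.85], [0, 0, 1], [0, 0, 1]], delta_pos=[[0.015, 0, 0], [0.035, 0, -0.01], [0.05, 0, -0.03], [0.05, 0, -0.06], [0.05, 0, -0.09], [0.05, 0, -0.11], [0.05, 0, -0.12], [0.05, 0, -0.12], [0.05, 0, -0.12], [0.05, 0, -0.12]], gripper=[0.2, 0.2, 0.2, 0.2, 0.2, 0.2, 0.2, 0.2, 0.2, 0.2])

```text
time_s: 18.7
tcp_pos: [0.5779, 0.2791, 0.1378]
ee_rot: [-0.181, 0.984, -0.0, 0.0]
contact_force: [0.3, -0.2, -1.7]
finger_gap: 0.386
gripper_force: 50.0
```

```bash
cat >> h.py <<'E'
S=np.array([.5922,.3623])
F=np.array([.5752,-.2949]); UX=np.array([.595,-.804]); UY=np.array([.804,.595])
def drawer(y,z,x=-.025): p=F+x*UX+y*UY; go([*p,z],126.5)
E
python3 -c "
from h import *
drawer(.07,.14)
for n in('top','side'):
  for g in glasses(n): print(n,np.round(g[0],4),round(g[1],1),round(g[2],4))"
```

```text
now [0.5779 0.2791 0.1378] yaw -159.18 gap 33.5 F [ 0.3 -0.2 -1.7] j7 1.02 t 18.7 | shift [ 0.1459 -0.4925 -0.0022] turn 1.2387 tilt [ 9.e-04  2.e-04 -1.e+00]
top [0.6647 0.1204] 112.9 0.087
side [ 0.3186 -0.6134] -32.5 0.0933
side [ 0.5504 -0.223 ] -59.9 0.1013
side [0.412 0.137] -94.7 0.0918
side [0.4464 0.2147] 46.2 0.0885
```

Emit:
send_rows(delta_rot=[[0, 0, 0.12], [0, 0, 0.24], [0, 0, 0.36], [0, 0, 0.48], [0, 0, 0.6], [0, 0, 0.72], [0, 0, 0.84], [0, 0, 0.95], [0, 0, 1], [0, 0, 1], [0, 0, 1], [0, 0, 1]], delta_pos=[[0.009, -0.03, 0], [0.023, -0.08, 0], [0.038, -0.13, 0], [0.053, -0.18, 0], [0.068, -0.23, 0], [0.083, -0.28, 0], [0.098, -0.33, 0], [0.113, -0.38, 0], [0.127, -0.43, 0], [0.139, -0.47, 0], [0.146, -0.492, 0], [0.146, -0.492, 0]], gripper=[0.2, 0.2, 0.2, 0.2, 0.2, 0.2, 0.2, 0.2, 0.2, 0.2, 0.2, 0.2])

```text
time_s: 20.3
tcp_pos: [0.6155, -0.2342, 0.137]
ee_rot: [0.336, 0.942, 0.0, -0.0]
contact_force: [-0.8, 0.2, -3.4]
finger_gap: 0.386
gripper_force: 50.0
```

```bash
python3 -c "
from h import *
drawer(.07,.03); cv2.imwrite('pics/d1.png',cv2.resize(capture('side')[80:230,230:430,::-1],None,fx=4,fy=4))"
```

```text
now [ 0.6155 -0.2342  0.137 ] yaw 140.71 gap 33.6 F [-0.8  0.2 -3.4] j7 0.9 t 20.3 | shift [-0.0003  0.0015  0.107 ] turn 0.2368 tilt [-5.e-04  6.e-04 -1.e+00]
```

View pics/d1.png

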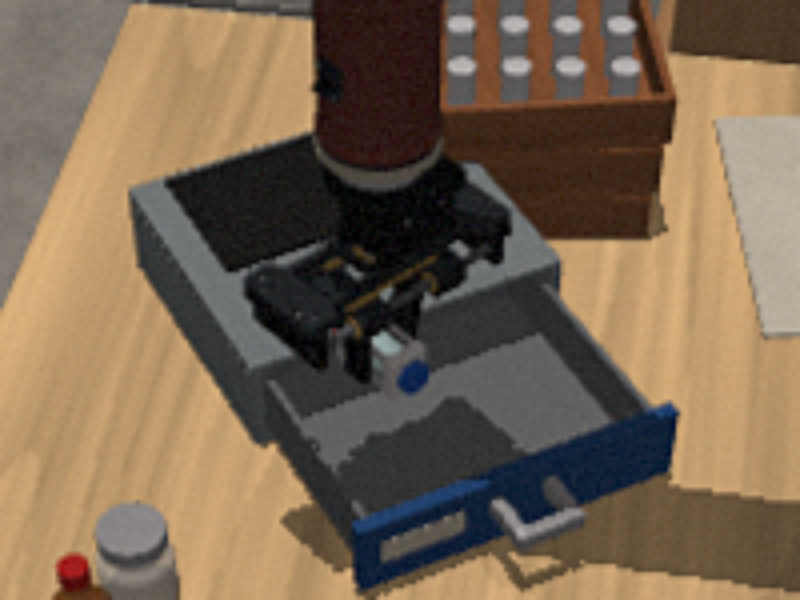

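The glass hangs over the drawer with its blue cap at (412,377) flush and no yellow showing. The drawer is empty and fully out. Lowering it in.

Emit:
send_rows(delta_rot=[[0, 0, 0.12], [0, 0, 0.237], [0, 0, 0.237], [0, 0, 0.237], [0, 0, 0.237], [0, 0, 0.237], [0, 0, 0.237], [0, 0, 0.237], [0, 0, 0.237], [0, 0, 0.237], [0, 0, 0.237], [0, 0, 0.237], [0, 0, 0.237], [0, 0, 0.237], [0, 0, 0.237], [0, 0, 0.237]], delta_pos=[[0, 0.0015, 0.01], [0, 0.0015, 0.03], [0, 0.0015, 0.05], [0, 0.0015, 0.07], [0, 0.0015, 0.085], [0, 0.0015, 0.098], [0, 0.0015, 0.105], [0, 0.0015, 0.107], [0, 0.0015, 0.107], [0, 0.0015, 0.107], [0, 0.0015, 0.107], [0, 0.0015, 0.107], [0, 0.0015, 0.09], [0, 0.0015, 0.06], [0, 0.0015, 0], [0, 0.0015, -0.04]], gripper=[0.2, 0.2, 0.2, 0.2, 0.2, 0.2, 0.2, 0.2, 0.2, 0.6, 0.6, 0.6, 0.6, 0.6, 0.6, 0.6])

```text
time_s: 22.35
tcp_pos: [0.6176, -0.2313, 0.1819]
ee_rot: [0.45, 0.893, 0.0, 0.002]
contact_force: [0.8, 0.6, -0.1]
finger_gap: 0.601
gripper_force: 0.0
```

```bash
python3 -c "
from h import *
for n in('top','side'):
  for g in glasses(n): print(n,np.round(g[0],4),round(g[1],1),round(g[2],4))
go([.6657,.12,.13],112.3)"
```

```text
top [0.6651 0.1205] 112.4 0.087
top [ 0.6215 -0.2335] -51.3 0.0751
top [0.4482 0.214 ] 46.4 0.0869
top [0.4127 0.1342] -96.6 0.0973
side [0.4121 0.1369] -94.5 0.0921
side [0.6668 0.1195] 111.7 0.0928
side [0.4463 0.2138] 45.5 0.087
now [ 0.6194 -0.2316  0.1845] yaw 126.55 gap 52.1 F [ 0.4 -0.2 -1. ] j7 0.69 t 22.4 | shift [0.2553 0.2463 0.0538] turn 0.2375 tilt [ 0.0083 -0.003  -1.    ]
```

Emit:
send_rows(delta_rot=[[0, 0, 0.05], [0, 0, 0.1], [0, 0, 0.2], [0, 0, 0.24], [0, 0, 0.24], [0, 0, 0.24], [0, 0, 0.24], [0, 0, 0.24], [0, 0, 0.24], [0, 0, 0.24]], delta_pos=[[0.02, 0.02, 0], [0.055, 0.053, 0], [0.09, 0.087, 0], [0.125, 0.12, 0], [0.16, 0.154, 0], [0.195, 0.188, 0], [0.23, 0.222, 0.02], [0.25, 0.241, 0.04], [0.255, 0.246, 0.054], [0.255, 0.246, 0.054]], gripper=[0.7, 0.7, 0.7, 0.7, 0.7, 0.7, 0.7, 0.7, 0.7, 0.7])

```text
time_s: 23.7
tcp_pos: [0.6621, 0.1187, 0.1227]
ee_rot: [0.558, 0.83, -0.001, -0.001]
contact_force: [-0.4, -0.4, 0.5]
finger_gap: 0.702
gripper_force: 0.0
```

```bash
python3 -c "
from h import *
go([.666,.120,.012],112.1)
for n in('top','side'):
  for g in glasses(n): print(n,np.round(g[0],4),round(g[1],1),round(g[2],4))"
```

```text
now [0.6621 0.1187 0.1227] yaw 112.13 gap 61.1 F [-0.4 -0.4  0.5] j7 -0.14 t 23.7 | shift [-0.0003  0.0043  0.1107] turn 0.0005 tilt [-1.8e-03 -8.0e-04 -1.0e+00]
top [ 0.6203 -0.2348] -53.6 0.077
top [0.4481 0.2145] 46.5 0.0874
top [0.4128 0.1342] -96.1 0.0977
side [0.4124 0.1367] -94.2 0.0923
side [0.6665 0.1195] 112.0 0.093
side [0.4461 0.2148] 46.5 0.0882
```

Emit:
send_rows(delta_rot=[[0, 0, 0], [0, 0, 0], [0, 0, 0], [0, 0, 0], [0, 0, 0], [0, 0, 0], [0, 0, 0], [0, 0, 0], [0, 0, 0], [0, 0, 0], [0, 0, 0], [0, 0, 0], [0, 0, 0]], delta_pos=[[0, 0.004, 0.02], [0, 0.004, 0.05], [0, 0.004, 0.08], [0, 0.004, 0.1], [0, 0.004, 0.111], [0, 0.004, 0.111], [0, 0.004, 0.111], [0, 0.004, 0.111], [0, 0.004, 0.111], [0, 0.004, 0.111], [0, 0.004, 0.09], [0, 0.004, 0.05], [0, 0.004, 0.05]], gripper=[0.7, 0.7, 0.7, 0.7, 0.7, 0.7, 0.2, 0.2, 0.2, 0.2, 0.2, 0.2, 0.2])

```text
time_s: 25.42
tcp_pos: [0.6684, 0.1223, 0.0783]
ee_rot: [0.558, 0.83, 0.002, 0.002]
contact_force: [-0.2, -0.5, -2.8]
finger_gap: 0.385
gripper_force: 50.0
```

```bash
python3 -c "
from h import *
press(80.4,.085,.07)"
```

```text
now [0.6684 0.1223 0.0783] yaw 112.14 gap 33.5 F [-0.2 -0.5 -2.8] j7 -0.16 t 25.4 | shift [ 0.1787 -0.0249  0.0079] turn 0.5291 tilt [ 0.0061  0.0014 -1.    ]
```

Emit:
send_rows(delta_rot=[[0, 0, 0.1], [0, 0, 0.25], [0, 0, 0.4], [0, 0, 0.529], [0, 0, 0.529], [0, 0, 0.529], [0, 0, 0.529], [0, 0, 0.529], [0, 0, 0.529], [0, 0, 0.529]], delta_pos=[[0.02, -0.003, 0], [0.055, -0.008, 0], [0.09, -0.013, 0], [0.13, -0.018, 0], [0.16, -0.022, 0.01], [0.175, -0.025, 0.03], [0.179, -0.025, 0.05], [0.179, -0.025, 0.06], [0.179, -0.025, 0.06], [0.179, -0.025, 0.06]], gripper=[0.2, 0.2, 0.2, 0.2, 0.2, 0.2, 0.2, 0.2, 0.2, 0.2])

```text
time_s: 26.68
tcp_pos: [0.5764, 0.2762, 0.013]
ee_rot: [0.764, 0.645, -0.0, 0.0]
contact_force: [0.4, 0.2, -3.6]
finger_gap: 0.384
gripper_force: 50.0
```

```bash
python3 -c "
from h import *
press(80.4,.04,.018)"
```

```text
now [0.5764 0.2762 0.013 ] yaw 80.29 gap 33.4 F [ 0.4  0.2 -3.6] j7 -0.99 t 26.7 | shift [ 0.0476  0.0011 -0.0051] turn -0.0018 tilt [-3.e-04 -6.e-04 -1.e+00]
```

Emit:
send_rows(delta_rot=[[0, 0, 0], [0, 0, 0], [0, 0, 0], [0, 0, 0], [0, 0, 0], [0, 0, 0], [0, 0, 0], [0, 0, 0], [0, 0, 0], [0, 0, 0], [0, 0, 0], [0, 0, 0], [0, 0, 0]], delta_pos=[[0.01, 0.001, -0.005], [0.025, 0.001, -0.005], [0.034, 0.001, -0.005], [0.038, 0.001, -0.005], [0.04, 0.001, -0.005], [0.042, 0.001, -0.005], [0.044, 0.001, -0.005], [0.046, 0.001, -0.005], [0.048, 0.001, -0.005], [0.05, 0.001, -0.005], [0.051, 0.001, -0.005], [0.052, 0.001, -0.005], [0.052, 0.001, -0.005]], gripper=[0.2, 0.2, 0.2, 0.2, 0.2, 0.2, 0.2, 0.2, 0.2, 0.2, 0.2, 0.2, 0.2])

```text
time_s: 28.3
tcp_pos: [0.5846, 0.3243, 0.0176]
ee_rot: [0.765, 0.645, -0.003, 0.002]
contact_force: [-5.7, -12.8, 1.9]
finger_gap: 0.383
gripper_force: 50.0
```

```bash
python3 -c "
from h import *
press(80.4,.04,.018)"
```

```text
now [0.5846 0.3243 0.0176] yaw 80.27 gap 33.3 F [ -5.7 -12.8   1.9] j7 -1.05 t 28.3 | shift [-0.0012  0.0011 -0.0004] turn -0.0022 tilt [-0.0032 -0.0068 -1.    ]
```

Emit:
send_rows(delta_rot=[[0, 0, 0], [0, 0, 0], [0, 0, 0], [0, 0, -0.17], [0, 0, -0.34], [0, 0, -0.51], [0, 0, -0.68], [0, 0, -0.85], [0, 0, -1], [0, 0, -1]], delta_pos=[[-0.015, 0, 0], [-0.035, 0, -0.01], [-0.05, 0, -0.03], [-0.05, 0, -0.05], [-0.05, 0, -0.05], [-0.05, 0, -0.05], [-0.05, 0, -0.05], [-0.05, 0, -0.05], [-0.05, 0, -0.05], [-0.05, 0, -0.05]], gripper=[0.2, 0.2, 0.2, 0.2, 0.2, 0.2, 0.2, 0.2, 0.2, 0.2])

```text
time_s: 29.55
tcp_pos: [0.5772, 0.2789, 0.0686]
ee_rot: [0.34, 0.941, 0.0, 0.0]
contact_force: [0.4, 0.3, -2.7]
finger_gap: 0.384
gripper_force: 50.0
```

Emit:
send_rows(delta_rot=[[0, 0, -0.17], [0, 0, -0.34], [0, 0, -0.51], [0, 0, -0.68], [0, 0, -0.85], [0, 0, -1], [0, 0, -1]], delta_pos=[[0, 0, 0], [0, 0, 0], [0, 0, 0], [0, 0, 0], [0, 0, 0], [0, 0, 0], [0, 0, 0]], gripper=[0.2, 0.2, 0.2, 0.2, 0.2, 0.2, 0.2])

```text
time_s: 30.42
tcp_pos: [0.5771, 0.2792, 0.0684]
ee_rot: [-0.175, 0.985, 0.0, -0.0]
contact_force: [-0.0, 1.1, -3.3]
finger_gap: 0.39
gripper_force: 50.0
```

Emit:
send_rows(delta_rot=[[0, 0, -0.17], [0, 0, -0.34], [0, 0, -0.51], [0, 0, -0.68], [0, 0, -0.85], [0, 0, -1], [0, 0, -1]], delta_pos=[[0, 0, 0], [0, 0, 0], [0, 0, 0], [0, 0, 0], [0, 0, 0], [0, 0, 0], [0, 0, 0]], gripper=[0.2, 0.2, 0.2, 0.2, 0.2, 0.2, 0.2])

```text
time_s: 31.3
tcp_pos: [0.577, 0.2793, 0.0685]
ee_rot: [-0.643, 0.766, 0.0, -0.0]
contact_force: [-0.3, -0.2, -2.8]
finger_gap: 0.385
gripper_force: 50.0
```

```bash
python3 -c "
from h import *
press(260.4,.04,.018); im=capture('side'); cv2.imwrite('pics/p3.png',cv2.resize(im[280:430,210:410,::-1],None,fx=4,fy=4))"
```

```text
now [0.577  0.2793 0.0685] yaw -99.95 gap 33.5 F [-0.3 -0.2 -2.8] j7 1.91 t 31.3 | shift [-0.0443 -0.0009  0.0505] turn -0.0058 tilt [-1.e-04 -0.e+00 -1.e+00]
```

View pics/p3.png

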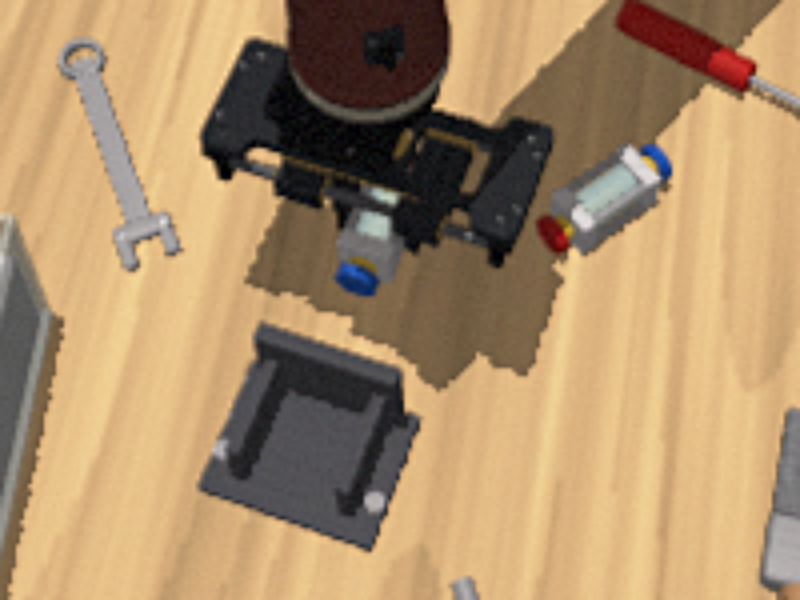

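The blue cap at (357,277) with its yellow neck now faces the stop. The last glass hasn't moved. Pressing.

Emit:
send_rows(delta_rot=[[0, 0, -0.006], [0, 0, -0.006], [0, 0, -0.006], [0, 0, -0.006], [0, 0, -0.006], [0, 0, -0.006], [0, 0, -0.006], [0, 0, -0.006], [0, 0, -0.006], [0, 0, -0.006], [0, 0, -0.006], [0, 0, -0.006], [0, 0, -0.006], [0, 0, -0.006]], delta_pos=[[0, 0, 0.02], [-0.005, -0.001, 0.04], [-0.015, -0.001, 0.05], [-0.025, -0.001, 0.05], [-0.032, -0.001, 0.05], [-0.035, -0.001, 0.05], [-0.037, -0.001, 0.05], [-0.039, -0.001, 0.05], [-0.041, -0.001, 0.05], [-0.043, -0.001, 0.05], [-0.045, -0.001, 0.05], [-0.047, -0.001, 0.05], [-0.049, -0.001, 0.05], [-0.049, -0.001, 0.05]], gripper=[0.2, 0.2, 0.2, 0.2, 0.2, 0.2, 0.2, 0.2, 0.2, 0.2, 0.2, 0.2, 0.2, 0.2])

```text
time_s: 33.1
tcp_pos: [0.5858, 0.3218, 0.0175]
ee_rot: [-0.647, 0.763, -0.003, -0.004]
contact_force: [-8.4, -20.3, 5.6]
finger_gap: 0.391
gripper_force: 50.0
```

```bash
python3 -c "
from h import *
press(260.4,.04,.018)"
```

```text
now [0.5858 0.3218 0.0175] yaw -99.42 gap 34.0 F [ -8.4 -20.3   5.6] j7 1.85 t 33.1 | shift [-0.001   0.0005 -0.0005] turn 0.003 tilt [-0.003  -0.0101 -0.9999]
```

Emit:
send_rows(delta_rot=[[0, 0, 0], [0, 0, 0], [0, 0, 0], [0, 0, 0.17], [0, 0, 0.34], [0, 0, 0.51], [0, 0, 0.68], [0, 0, 0.85], [0, 0, 1], [0, 0, 1]], delta_pos=[[0.015, 0, 0], [0.035, 0, -0.01], [0.05, 0, -0.03], [0.05, 0, -0.06], [0.05, 0, -0.09], [0.05, 0, -0.11], [0.05, 0, -0.12], [0.05, 0, -0.12], [0.05, 0, -0.12], [0.05, 0, -0.12]], gripper=[0.2, 0.2, 0.2, 0.2, 0.2, 0.2, 0.2, 0.2, 0.2, 0.2])

```text
time_s: 34.35
tcp_pos: [0.5782, 0.2782, 0.139]
ee_rot: [-0.181, 0.984, -0.0, 0.001]
contact_force: [0.2, 0.2, -2.4]
finger_gap: 0.382
gripper_force: 50.0
```

```bash
python3 -c "
from h import *
drawer(0,.14)"
```

```text
now [0.5782 0.2782 0.139 ] yaw -159.19 gap 33.3 F [ 0.2  0.2 -2.4] j7 1.02 t 34.4 | shift [ 0.2132 -0.5106 -0.0011] turn 1.2385 tilt [ 1.1e-03  1.0e-04 -1.0e+00]
```

Emit:
send_rows(delta_rot=[[0, 0, 0.12], [0, 0, 0.24], [0, 0, 0.36], [0, 0, 0.48], [0, 0, 0.6], [0, 0, 0.72], [0, 0, 0.84], [0, 0, 0.95], [0, 0, 1], [0, 0, 1], [0, 0, 1], [0, 0, 1], [0, 0, 1]], delta_pos=[[0.013, -0.03, 0], [0.034, -0.08, 0], [0.054, -0.13, 0], [0.075, -0.18, 0], [0.096, -0.23, 0], [0.117, -0.28, 0], [0.138, -0.33, 0], [0.159, -0.38, 0], [0.18, -0.43, 0], [0.2, -0.48, 0], [0.21, -0.502, 0], [0.213, -0.51, 0], [0.213, -0.51, 0]], gripper=[0.2, 0.2, 0.2, 0.2, 0.2, 0.2, 0.2, 0.2, 0.2, 0.2, 0.2, 0.2, 0.2])

```text
time_s: 35.98
tcp_pos: [0.56, -0.2728, 0.1385]
ee_rot: [0.335, 0.942, 0.0, -0.0]
contact_force: [-0.5, 0.7, -2.5]
finger_gap: 0.385
gripper_force: 50.0
```

```bash
python3 -c "
from h import *
drawer(0,.03);
for n in('top','side'):
  for g in glasses(n): print(n,np.round(g[0],4),round(g[1],1),round(g[2],4))"
```

```text
now [ 0.56   -0.2728  0.1385] yaw 140.89 gap 33.5 F [-0.5  0.7 -2.5] j7 0.99 t 36.0 | shift [-0.0016 -0.0014  0.1085] turn 0.2398 tilt [ 2.e-04  1.e-03 -1.e+00]
top [ 0.6203 -0.235 ] -54.2 0.0764
top [ 0.5534 -0.2241] -89.5 0.0998
top [ 0.5759 -0.239 ] -122.2 0.0828
top [0.4479 0.2144] 46.6 0.0872
top [0.4128 0.1342] -96.1 0.0977
side [0.4121 0.137 ] -94.6 0.0918
side [0.4461 0.2142] 46.0 0.0873
```

Emit:
send_rows(delta_rot=[[0, 0, 0.12], [0, 0, 0.24], [0, 0, 0.24], [0, 0, 0.24], [0, 0, 0.24], [0, 0, 0.24], [0, 0, 0.24], [0, 0, 0.24], [0, 0, 0.24], [0, 0, 0.24], [0, 0, 0.24], [0, 0, 0.24], [0, 0, 0.24], [0, 0, 0.24], [0, 0, 0.24], [0, 0, 0.24]], delta_pos=[[-0.001, -0.002, 0.01], [-0.001, -0.002, 0.03], [-0.001, -0.002, 0.05], [-0.001, -0.002, 0.07], [-0.001, -0.002, 0.085], [-0.001, -0.002, 0.098], [-0.001, -0.002, 0.106], [-0.001, -0.002, 0.108], [-0.001, -0.002, 0.108], [-0.001, -0.002, 0.108], [-0.001, -0.002, 0.108], [-0.001, -0.002, 0.108], [-0.001, -0.002, 0.09], [-0.001, -0.002, 0.06], [-0.001, -0.002, 0], [-0.001, -0.002, -0.04]], gripper=[0.2, 0.2, 0.2, 0.2, 0.2, 0.2, 0.2, 0.2, 0.2, 0.6, 0.6, 0.6, 0.6, 0.6, 0.6, 0.6])

```text
time_s: 38.08
tcp_pos: [0.5601, -0.2761, 0.1828]
ee_rot: [0.451, 0.893, 0.0, 0.002]
contact_force: [1.3, 0.2, 0.8]
finger_gap: 0.599
gripper_force: 0.0
```

```bash
python3 -c "
from h import *
for n in('top','side'):
  for g in glasses(n): print(n,np.round(g[0],4),round(g[1],1),round(g[2],4))
go([.4472,.2143,.13],46.2)"
```

```text
top [ 0.5479 -0.2131] -98.0 0.0789
top [ 0.5703 -0.228 ] -139.3 0.0737
top [0.4479 0.2147] 46.6 0.0872
top [0.4126 0.1344] -96.4 0.0977
side [0.4121 0.1369] -94.5 0.0921
side [0.446  0.2142] 46.1 0.0871
now [ 0.5619 -0.2766  0.1852] yaw 126.38 gap 52.2 F [0.3 0.3 0.9] j7 0.79 t 38.2 | shift [0.4637 0.1986 0.0523] turn 1.3363 tilt [ 0.0076 -0.004  -1.    ]
```

Emit:
send_rows(delta_rot=[[0, 0, 0.1], [0, 0, 0.2], [0, 0, 0.3], [0, 0, 0.4], [0, 0, 0.5], [0, 0, 0.6], [0, 0, 0.7], [0, 0, 0.8], [0, 0, 0.9], [0, 0, 1], [0, 0, 1], [0, 0, 1]], delta_pos=[[0.03, 0.013, 0], [0.075, 0.032, 0], [0.12, 0.051, 0], [0.165, 0.071, 0], [0.21, 0.09, 0], [0.255, 0.109, 0], [0.3, 0.128, 0], [0.345, 0.148, 0], [0.39, 0.167, 0.01], [0.43, 0.184, 0.03], [0.464, 0.199, 0.05], [0.464, 0.199, 0.05]], gripper=[0.7, 0.7, 0.7, 0.7, 0.7, 0.7, 0.7, 0.7, 0.7, 0.7, 0.7, 0.7])

```text
time_s: 39.67
tcp_pos: [0.4422, 0.2181, 0.1279]
ee_rot: [0.835, 0.55, -0.001, -0.001]
contact_force: [-0.3, 0.8, 0.2]
finger_gap: 0.7
gripper_force: 0.0
```

```bash
python3 -c "
from h import *
go([.4472,.2143,.012],46.3)
for n in('top','side'):
  for g in glasses(n): print(n,np.round(g[0],4),round(g[1],1),round(g[2],4))"
```

```text
now [0.4422 0.2181 0.1279] yaw 66.69 gap 60.9 F [-0.3  0.8  0.2] j7 -1.13 t 39.7 | shift [-0.0014  0.0063  0.1159] turn 0.3398 tilt [-2.1e-03  7.0e-04 -1.0e+00]
top [ 0.6127 -0.2482] -54.0 0.0767
top [ 0.5641 -0.2819] 126.9 0.0764
side [ 0.5744 -0.2618] -114.6 0.0751
side [ 0.5551 -0.2526] -144.5 0.0859
side [ 0.5064 -0.1805] -154.9 0.0659
side [ 0.5176 -0.173 ] -152.3 0.0928
side [0.4462 0.2152] 44.9 0.0872
```

Emit:
send_rows(delta_rot=[[0, 0, 0.17], [0, 0, 0.34], [0, 0, 0.34], [0, 0, 0.34], [0, 0, 0.34], [0, 0, 0.34], [0, 0, 0.34], [0, 0, 0.34], [0, 0, 0.34], [0, 0, 0.34], [0, 0, 0.34], [0, 0, 0.34], [0, 0, 0.34], [0, 0, 0.34]], delta_pos=[[-0.001, 0.006, 0.01], [-0.001, 0.006, 0.03], [-0.001, 0.006, 0.06], [-0.001, 0.006, 0.085], [-0.001, 0.006, 0.105], [-0.001, 0.006, 0.115], [-0.001, 0.006, 0.115], [-0.001, 0.006, 0.115], [-0.001, 0.006, 0.115], [-0.001, 0.006, 0.115], [-0.001, 0.006, 0.115], [-0.001, 0.006, 0.09], [-0.001, 0.006, 0.05], [-0.001, 0.006, 0.05]], gripper=[0.7, 0.7, 0.7, 0.7, 0.7, 0.7, 0.7, 0.2, 0.2, 0.2, 0.2, 0.2, 0.2, 0.2])

```text
time_s: 41.52
tcp_pos: [0.451, 0.2126, 0.0808]
ee_rot: [0.921, 0.39, 0.002, 0.0]
contact_force: [1.3, -0.7, -2.1]
finger_gap: 0.385
gripper_force: 50.0
```

```bash
python3 -c "
from h import *
press(80.4,.085,.07)"
```

```text
now [0.451  0.2126 0.0808] yaw 45.94 gap 33.5 F [ 1.3 -0.7 -2.1] j7 -1.53 t 41.5 | shift [0.1356 0.0454 0.0113] turn -0.5743 tilt [ 4.2e-03  8.0e-04 -1.0e+00]
```

Emit:
send_rows(delta_rot=[[0, 0, -0.1], [0, 0, -0.25], [0, 0, -0.4], [0, 0, -0.55], [0, 0, -0.574], [0, 0, -0.574], [0, 0, -0.574], [0, 0, -0.574], [0, 0, -0.574]], delta_pos=[[0.02, 0.007, 0], [0.05, 0.017, 0], [0.085, 0.028, 0], [0.115, 0.038, 0.01], [0.13, 0.043, 0.03], [0.1356, 0.045, 0.05], [0.1356, 0.045, 0.06], [0.1356, 0.045, 0.06], [0.1356, 0.045, 0.06]], gripper=[0.2, 0.2, 0.2, 0.2, 0.2, 0.2, 0.2, 0.2, 0.2])

```text
time_s: 42.65
tcp_pos: [0.5761, 0.2782, 0.0194]
ee_rot: [0.764, 0.645, 0.0, 0.0]
contact_force: [-0.8, -0.2, -1.5]
finger_gap: 0.387
gripper_force: 50.0
```

```bash
python3 -c "
from h import *
press(80.4,.04,.018)"
```

```text
now [0.5761 0.2782 0.0194] yaw 80.39 gap 33.6 F [-0.8 -0.2 -1.5] j7 -1.1 t 42.6 | shift [0.0456 0.0018 0.0014] turn -0.0001 tilt [ 1.e-03  1.e-04 -1.e+00]
```

Emit:
send_rows(delta_rot=[[0, 0, 0], [0, 0, 0], [0, 0, 0], [0, 0, 0], [0, 0, 0], [0, 0, 0], [0, 0, 0], [0, 0, 0], [0, 0, 0], [0, 0, 0], [0, 0, 0], [0, 0, 0], [0, 0, 0]], delta_pos=[[0.01, 0.002, 0.001], [0.023, 0.002, 0.001], [0.032, 0.002, 0.001], [0.036, 0.002, 0.001], [0.038, 0.002, 0.001], [0.04, 0.002, 0.001], [0.042, 0.002, 0.001], [0.044, 0.002, 0.001], [0.046, 0.002, 0.001], [0.048, 0.002, 0.001], [0.049, 0.002, 0.001], [0.05, 0.002, 0.001], [0.05, 0.002, 0.001]], gripper=[0.2, 0.2, 0.2, 0.2, 0.2, 0.2, 0.2, 0.2, 0.2, 0.2, 0.2, 0.2, 0.2])

```text
time_s: 44.28
tcp_pos: [0.586, 0.3234, 0.0168]
ee_rot: [0.764, 0.645, -0.003, 0.001]
contact_force: [-5.1, -11.7, 2.5]
finger_gap: 0.384
gripper_force: 50.0
```

```bash
python3 -c "
from h import *
press(80.4,.04,.018)"
```

```text
now [0.586  0.3234 0.0168] yaw 80.28 gap 33.4 F [ -5.1 -11.7   2.5] j7 -1.15 t 44.3 | shift [-0.0006 -0.0004 -0.0012] turn -0.002 tilt [-0.0023 -0.0059 -1.    ]
```

Stalled at 12.8 N, 39.4 mm from the face, so this cap is home. Turning the glass round.

Emit:
send_rows(delta_rot=[[0, 0, 0], [0, 0, 0], [0, 0, 0], [0, 0, -0.17], [0, 0, -0.34], [0, 0, -0.51], [0, 0, -0.68], [0, 0, -0.85], [0, 0, -1], [0, 0, -1]], delta_pos=[[-0.015, 0, 0], [-0.035, 0, -0.01], [-0.05, 0, -0.03], [-0.05, 0, -0.05], [-0.05, 0, -0.05], [-0.05, 0, -0.05], [-0.05, 0, -0.05], [-0.05, 0, -0.05], [-0.05, 0, -0.05], [-0.05, 0, -0.05]], gripper=[0.2, 0.2, 0.2, 0.2, 0.2, 0.2, 0.2, 0.2, 0.2, 0.2])

```text
time_s: 45.52
tcp_pos: [0.5782, 0.2773, 0.0675]
ee_rot: [0.34, 0.941, 0.0, -0.0]
contact_force: [-0.2, 0.4, -2.1]
finger_gap: 0.388
gripper_force: 50.0
```

Emit:
send_rows(delta_rot=[[0, 0, -0.17], [0, 0, -0.34], [0, 0, -0.51], [0, 0, -0.68], [0, 0, -0.85], [0, 0, -1], [0, 0, -1]], delta_pos=[[0, 0, 0], [0, 0, 0], [0, 0, 0], [0, 0, 0], [0, 0, 0], [0, 0, 0], [0, 0, 0]], gripper=[0.2, 0.2, 0.2, 0.2, 0.2, 0.2, 0.2])

```text
time_s: 46.4
tcp_pos: [0.5782, 0.2776, 0.0675]
ee_rot: [-0.175, 0.985, 0.0, 0.0]
contact_force: [-0.2, -0.2, -2.8]
finger_gap: 0.389
gripper_force: 50.0
```

Emit:
send_rows(delta_rot=[[0, 0, -0.17], [0, 0, -0.34], [0, 0, -0.51], [0, 0, -0.68], [0, 0, -0.85], [0, 0, -1], [0, 0, -1]], delta_pos=[[0, 0, 0], [0, 0, 0], [0, 0, 0], [0, 0, 0], [0, 0, 0], [0, 0, 0], [0, 0, 0]], gripper=[0.2, 0.2, 0.2, 0.2, 0.2, 0.2, 0.2])

```text
time_s: 47.28
tcp_pos: [0.5781, 0.2778, 0.0676]
ee_rot: [-0.643, 0.766, -0.0, 0.0]
contact_force: [-0.4, 0.1, -2.8]
finger_gap: 0.389
gripper_force: 50.0
```

```bash
python3 -c "
from h import *
press(260.4,.04,.018); im=capture('side'); cv2.imwrite('pics/p4.png',im[:,:,::-1])"
```

```text
now [0.5781 0.2778 0.0676] yaw -99.94 gap 33.8 F [-0.4  0.1 -2.8] j7 1.89 t 47.3 | shift [-0.0457  0.0005  0.0496] turn -0.0057 tilt [ 2.e-04 -0.e+00 -1.e+00]
```

View pics/p4.png

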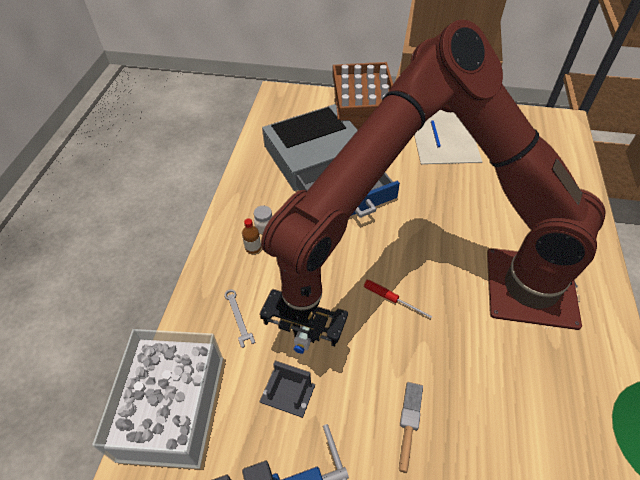

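The blue cap at (299,349) faces the stop, and the tools on the bench haven't moved. Pressing.

Emit:
send_rows(delta_rot=[[0, 0, -0.006], [0, 0, -0.006], [0, 0, -0.006], [0, 0, -0.006], [0, 0, -0.006], [0, 0, -0.006], [0, 0, -0.006], [0, 0, -0.006], [0, 0, -0.006], [0, 0, -0.006], [0, 0, -0.006], [0, 0, -0.006], [0, 0, -0.006], [0, 0, -0.006]], delta_pos=[[0, 0, 0.02], [-0.005, 0, 0.04], [-0.015, 0, 0.05], [-0.025, 0, 0.05], [-0.032, 0, 0.05], [-0.036, 0, 0.05], [-0.038, 0, 0.05], [-0.04, 0, 0.05], [-0.042, 0, 0.05], [-0.044, 0, 0.05], [-0.046, 0, 0.05], [-0.048, 0, 0.05], [-0.05, 0, 0.05], [-0.05, 0, 0.05]], gripper=[0.2, 0.2, 0.2, 0.2, 0.2, 0.2, 0.2, 0.2, 0.2, 0.2, 0.2, 0.2, 0.2, 0.2])

```text
time_s: 49.08
tcp_pos: [0.5861, 0.3223, 0.0166]
ee_rot: [-0.647, 0.763, -0.002, -0.004]
contact_force: [-6.6, -16.8, 3.3]
finger_gap: 0.387
gripper_force: 50.0
```

```bash
python3 -c "
from h import *
press(260.4,.04,.018)"
```

```text
now [0.5861 0.3223 0.0166] yaw -99.39 gap 33.7 F [ -6.6 -16.8   3.3] j7 1.84 t 49.1 | shift [-0.0004  0.0007 -0.0014] turn 0.0035 tilt [-0.0026 -0.0085 -1.    ]
```

Emit:
send_rows(delta_rot=[[0, 0, 0], [0, 0, 0], [0, 0, 0], [0, 0, 0.17], [0, 0, 0.34], [0, 0, 0.51], [0, 0, 0.68], [0, 0, 0.85], [0, 0, 1], [0, 0, 1]], delta_pos=[[0.015, 0, 0], [0.035, 0, -0.01], [0.05, 0, -0.03], [0.05, 0, -0.06], [0.05, 0, -0.09], [0.05, 0, -0.11], [0.05, 0, -0.12], [0.05, 0, -0.12], [0.05, 0, -0.12], [0.05, 0, -0.12]], gripper=[0.2, 0.2, 0.2, 0.2, 0.2, 0.2, 0.2, 0.2, 0.2, 0.2])

```text
time_s: 50.32
tcp_pos: [0.5784, 0.2776, 0.1379]
ee_rot: [-0.181, 0.984, -0.0, 0.001]
contact_force: [0.1, 0.3, -1.5]
finger_gap: 0.389
gripper_force: 50.0
```

```bash
python3 -c "
from h import *
drawer(-.07,.14)
im=capture('top')
for c in('red','blue','yellow'): print(c,[(b[0].tolist(),b[1]) for b in blobs(im,c,5,900) if 370<b[0][0]<520 and 150<b[0][1]<300])
for g in glasses('top',.036,im): d=g[0]-F; print(np.round(g[0],4),'drawer xy',round(d@UX,3),round(d@UY,3),round(g[1],1),round(g[2],4))
cv2.imwrite('pics/d2.png',cv2.resize(im[150:300,360:520,::-1],None,fx=4,fy=4,interpolation=2))"
```

```text
now [0.5784 0.2776 0.1379] yaw -159.19 gap 33.8 F [ 0.1  0.3 -1.5] j7 1.0 t 50.3 | shift [ 0.2806 -0.5289 -0.0022] turn 1.2385 tilt [ 0.0011  0.     -1.    ]
red [([433.9, 208.2], 12), ([423.6, 246.0], 37)]
blue [([406.5, 259.8], 635), ([409.3, 226.2], 38), ([448.1, 227.4], 14)]
yellow []
[ 0.61   -0.2454] drawer xy -0.019 0.057 -53.8 0.076
[ 0.5615 -0.2787] drawer xy -0.021 -0.001 127.0 0.0763
```

View pics/d2.png

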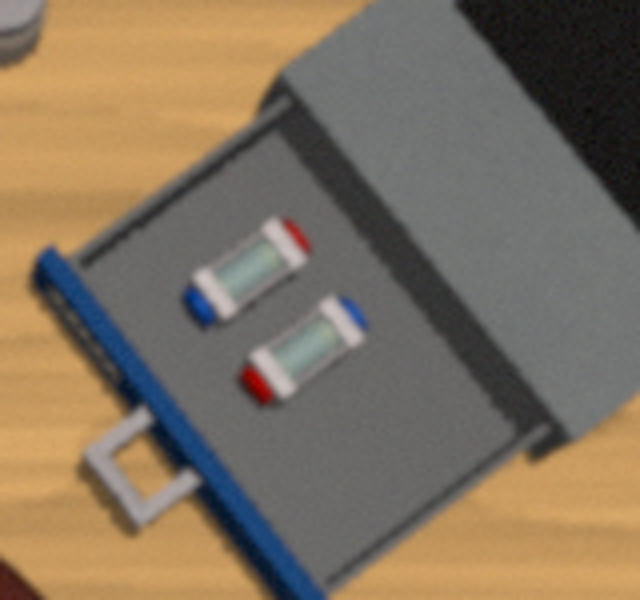

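Both glasses in the drawer lie flat at crop (250,270) and (305,350). Their caps are flush and no yellow shows. Bringing the third glass to the free side.

Emit:
send_rows(delta_rot=[[0, 0, 0.12], [0, 0, 0.24], [0, 0, 0.36], [0, 0, 0.48], [0, 0, 0.6], [0, 0, 0.72], [0, 0, 0.84], [0, 0, 0.95], [0, 0, 1], [0, 0, 1], [0, 0, 1], [0, 0, 1], [0, 0, 1], [0, 0, 1]], delta_pos=[[0.016, -0.03, 0], [0.042, -0.08, 0], [0.069, -0.13, 0], [0.095, -0.18, 0], [0.122, -0.23, 0], [0.149, -0.28, 0], [0.175, -0.33, 0], [0.202, -0.38, 0], [0.228, -0.43, 0], [0.25, -0.472, 0], [0.27, -0.51, 0], [0.28, -0.528, 0], [0.2806, -0.529, 0], [0.2806, -0.529, 0]], gripper=[0.2, 0.2, 0.2, 0.2, 0.2, 0.2, 0.2, 0.2, 0.2, 0.2, 0.2, 0.2, 0.2, 0.2])

```text
time_s: 52.12
tcp_pos: [0.5041, -0.3142, 0.1376]
ee_rot: [0.334, 0.942, 0.001, 0.0]
contact_force: [-0.1, 0.4, -1.2]
finger_gap: 0.386
gripper_force: 50.0
```

```bash
python3 -c "
from h import *
drawer(-.07,.03)"
```

```text
now [ 0.5041 -0.3142  0.1376] yaw 140.94 gap 33.6 F [-0.1  0.4 -1.2] j7 1.09 t 52.1 | shift [-0.0014 -0.0019  0.1076] turn 0.2406 tilt [ 4.e-04  1.e-03 -1.e+00]
```

Emit:
send_rows(delta_rot=[[0, 0, 0.12], [0, 0, 0.24], [0, 0, 0.24], [0, 0, 0.24], [0, 0, 0.24], [0, 0, 0.24], [0, 0, 0.24], [0, 0, 0.24], [0, 0, 0.24], [0, 0, 0.24], [0, 0, 0.24], [0, 0, 0.24], [0, 0, 0.24], [0, 0, 0.24], [0, 0, 0.24], [0, 0, 0.24]], delta_pos=[[-0.001, -0.002, 0.01], [-0.001, -0.002, 0.03], [-0.001, -0.002, 0.05], [-0.001, -0.002, 0.07], [-0.001, -0.002, 0.085], [-0.001, -0.002, 0.098], [-0.001, -0.002, 0.106], [-0.001, -0.002, 0.1075], [-0.001, -0.002, 0.1075], [-0.001, -0.002, 0.1075], [-0.001, -0.002, 0.1075], [-0.001, -0.002, 0.1075], [-0.001, -0.002, 0.09], [-0.001, -0.002, 0.06], [-0.001, -0.002, 0], [-0.001, -0.002, -0.04]], gripper=[0.2, 0.2, 0.2, 0.2, 0.2, 0.2, 0.2, 0.2, 0.2, 0.6, 0.6, 0.6, 0.6, 0.6, 0.6, 0.6])

```text
time_s: 54.12
tcp_pos: [0.5039, -0.3183, 0.1816]
ee_rot: [0.451, 0.893, -0.0, 0.001]
contact_force: [0.2, -0.2, 0.1]
finger_gap: 0.601
gripper_force: 0.0
```

```bash
python3 -c "
from h import *
h=F-.157*UX; print(h)
go([*h,.185],126.5)"
```

```text
[ 0.481785 -0.168672]
now [ 0.5039 -0.3183  0.1816] yaw 126.4 gap 52.3 F [ 0.2 -0.2  0.1] j7 0.89 t 54.1 | shift [ 0.1335  0.071  -0.0037] turn -0.0017 tilt [ 0.0026 -0.0015 -1.    ]
```

Emit:
send_rows(delta_rot=[[0, 0, 0], [0, 0, 0], [0, 0, 0], [0, 0, 0], [0, 0, 0], [0, 0, 0]], delta_pos=[[0.03, 0.016, 0], [0.075, 0.04, 0], [0.115, 0.061, 0], [0.1335, 0.071, 0], [0.1335, 0.071, 0], [0.1335, 0.071, 0]], gripper=[1, 1, 1, 1, 1, 1])

```text
time_s: 54.88
tcp_pos: [0.4811, -0.1706, 0.1779]
ee_rot: [0.452, 0.892, -0.0, 0.0]
contact_force: [-0.3, -0.9, 0.5]
finger_gap: 0.995
gripper_force: 0.0
```

```bash
python3 -c "
from h import *
h=F-.157*UX
go([*h,.039],126.5)
im=capture('side'); im2=capture('top'); cv2.imwrite('pics/d3.png',np.hstack([cv2.resize(im[90:240,240:430,::-1],(400,316)),cv2.resize(im2[150:300,340:530,::-1],(400,316))]))"
```

```text
now [ 0.4811 -0.1706  0.1779] yaw 126.26 gap 86.6 F [-0.3 -0.9  0.5] j7 0.75 t 54.9 | shift [0.0013 0.0017 0.1389] turn -0.004 tilt [ 4.e-04 -5.e-04 -1.e+00]
```

View pics/d3.png

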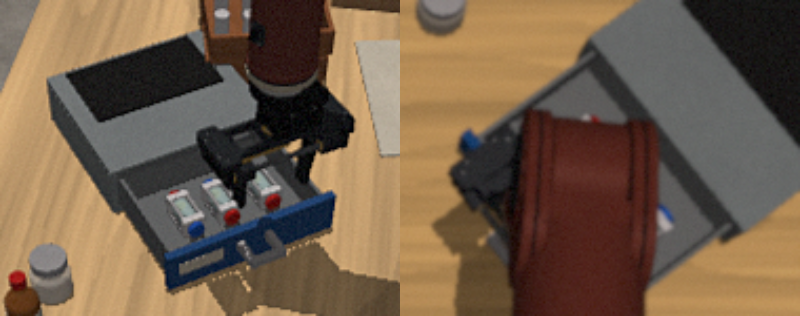

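All three glasses lie flat in the drawer, at left-view (185,210), (220,200) and (268,185), and I see no yellow. Gripping the handle.

Emit:
send_rows(delta_rot=[[0, 0, 0], [0, 0, 0], [0, 0, 0], [0, 0, 0], [0, 0, 0], [0, 0, 0], [0, 0, 0], [0, 0, 0], [0, 0, 0], [0, 0, 0], [0, 0, 0], [0, 0, 0]], delta_pos=[[0.001, 0.002, 0.03], [0.001, 0.002, 0.06], [0.001, 0.002, 0.09], [0.001, 0.002, 0.115], [0.001, 0.002, 0.13], [0.001, 0.002, 0.138], [0.001, 0.002, 0.138], [0.001, 0.002, 0.138], [0.001, 0.002, 0.138], [0.001, 0.002, 0.138], [0.001, 0.002, 0.138], [0.001, 0.002, 0.138]], gripper=[1, 1, 1, 1, 1, 1, 1, 0.3, 0.3, 0.3, 0.3, 0.3], grip_force=35)

```text
time_s: 56.48
tcp_pos: [0.4812, -0.1678, 0.0397]
ee_rot: [0.451, 0.892, -0.001, -0.001]
contact_force: [-4.6, -1.9, 5.5]
finger_gap: 0.641
gripper_force: 35.0
```

Emit:
send_rows(delta_rot=[[0, 0, 0], [0, 0, 0], [0, 0, 0], [0, 0, 0], [0, 0, 0], [0, 0, 0], [0, 0, 0], [0, 0, 0], [0, 0, 0], [0, 0, 0], [0, 0, 0], [0, 0, 0], [0, 0, 0], [0, 0, 0], [0, 0, 0], [0, 0, 0], [0, 0, 0], [0, 0, 0]], delta_pos=[[-0.005, 0, 0], [-0.015, 0, 0], [-0.027, 0, 0], [-0.039, 0, 0], [-0.051, 0, 0], [-0.063, 0, 0], [-0.075, 0, 0], [-0.087, 0, 0], [-0.099, 0, 0], [-0.111, 0, 0], [-0.123, 0, 0], [-0.135, 0, 0], [-0.145, 0, 0], [-0.153, 0, 0], [-0.16, 0, 0], [-0.165, 0, 0], [-0.169, 0, 0], [-0.169, 0, 0]], gripper=[0.3, 0.3, 0.3, 0.3, 0.3, 0.3, 0.3, 0.3, 0.3, 0.3, 0.3, 0.3, 0.3, 0.3, 0.3, 0.3, 0.3, 0.3])

```text
time_s: 58.72
tcp_pos: [0.5819, -0.3039, 0.0398]
ee_rot: [0.451, 0.892, -0.001, -0.0]
contact_force: [-2.0, -1.5, 4.6]
finger_gap: 0.642
gripper_force: 35.0
```

```bash
python3 -c "
from h import *
go([.5818,-.3039,.039],126.5)"
```

```text
now [ 0.5819 -0.3039  0.0398] yaw 126.32 gap 55.9 F [-2.  -1.5  4.6] j7 0.7 t 58.7 | shift [ 0.0001 -0.0001  0.0008] turn -0.0029 tilt [-6.e-04 -1.e-03 -1.e+00]
```

Emit:
send_rows(delta_rot=[[0, 0, 0], [0, 0, 0], [0, 0, 0]], delta_pos=[[-0.002, 0, 0], [-0.003, 0, 0], [-0.003, 0, 0]], gripper=[0.3, 0.3, 0.3])

```text
time_s: 59.1
tcp_pos: [0.5822, -0.3043, 0.0397]
ee_rot: [0.451, 0.892, -0.0, -0.002]
contact_force: [-11.6, 3.7, 12.8]
finger_gap: 0.634
gripper_force: 35.0
```

Emit:
send_rows(delta_rot=[[0, 0, 0], [0, 0, 0], [0, 0, 0], [0, 0, 0], [0, 0, 0], [0, 0, 0], [0, 0, 0], [0, 0, 0], [0, 0, 0], [0, 0, 0]], delta_pos=[[0.003, 0, 0], [0.003, 0, 0], [0.003, 0, 0], [0.003, 0, 0], [0.003, 0, -0.02], [0.003, 0, -0.05], [0.003, 0, -0.1], [0.06, 0.04, -0.14], [0.1, 0.08, -0.16], [0.1, 0.08, -0.16]], gripper=[1, 1, 1, 1, 1, 1, 1, 1, 1, 1])

```text
time_s: 60.35
tcp_pos: [0.5908, -0.172, 0.2036]
ee_rot: [0.448, 0.894, 0.001, 0.002]
contact_force: [1.5, -0.1, 0.8]
finger_gap: 0.996
gripper_force: 0.0
```

```bash
python3 -c "
from h import *
go([.5,-.2,.2])
im=capture('side'); im2=capture('top'); cv2.imwrite('pics/e.png',np.hstack([cv2.resize(im[:,:,::-1],(400,300)),cv2.resize(im2[100:295,350:610,::-1],(400,300))]))"
```

```text
now [ 0.5908 -0.172   0.2036] yaw 126.73 gap 86.7 F [ 1.5 -0.1  0.8] j7 0.6 t 60.4 | shift [ 0.0319 -0.0896  0.0032] turn 0 tilt [ 4.6e-03 -4.0e-04 -1.0e+00]
```

View pics/e.png

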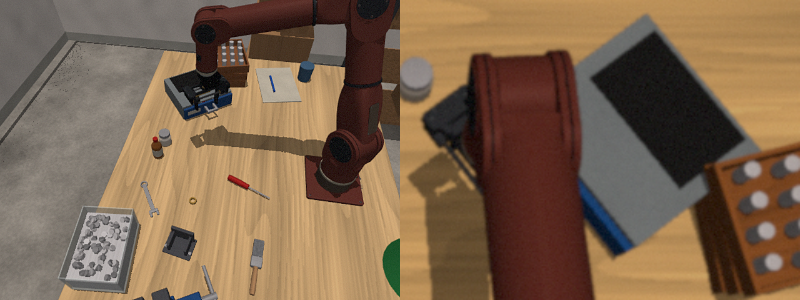

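The drawer front sits against the unit body and the bench is otherwise unchanged. The gripper is clear, so I'm handing in.

Emit:
send_rows(delta_rot=[[0, 0, 0], [0, 0, 0], [0, 0, 0], [0, 0, 0]], delta_pos=[[0, 0, 0], [0, 0, 0], [0, 0, 0], [0, 0, 0]], gripper=[1, 1, 1, 1])

```text
time_s: 60.95
tcp_pos: [0.589, -0.178, 0.1992]
ee_rot: [0.452, 0.892, 0.0, -0.0]
contact_force: [0.5, 0.5, 0.9]
finger_gap: 0.998
gripper_force: 0.0
```

```bash
python3 -c "
from bench import r
print(r.job_done())"
```

```text
the job is handed in; nothing more can be done
None
```

I pressed both caps home on all three sight glasses, laid them flat in the drawer, shut it and handed the job in at about 61 s; the hand-in returned no verdict, so the result isn't confirmed.

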